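Make up a tray stack in the mushroom grow room

TASK

Lay all the brown substrate blocks flat on the floor of the lower tray on the carriage, then take the upper tray by its handle and lower it gently onto it, either way round, so that its four lugs drop fully home in the sockets of the corner posts. Only then stand both jars upright on the floor of the upper tray, and last of all press the carriage's brake pedal down to its stop and let it come back up. Leave the hygrometer, tape roll and tag box where they are.

Things in the scene. Friction and masses are not known exactly. Their poses are not given: they have to be found in the camera images.
- block_1_mid (a point): Centre (half-way up) of a pressed brown sawdust substrate block, 80 mm (its x) by 48 mm (its y) by 60 mm high (its z, up), about 0.2 kg, starting flat on the bench in the middle area with the two jars. Two to four such blocks are there; None if absent.
- block_2_mid (a point): Centre (half-way up) of a pressed brown sawdust substrate block, 80 mm (its x) by 48 mm (its y) by 60 mm high (its z, up), about 0.2 kg, starting flat on the bench in the middle area with the two jars. Two to four such blocks are there; None if absent.
- block_3_mid (a point): Centre (half-way up) of a pressed brown sawdust substrate block, 80 mm (its x) by 48 mm (its y) by 60 mm high (its z, up), about 0.2 kg, starting flat on the bench in the middle area with the two jars. Two to four such blocks are there; None if absent.
- block_4_mid (a point): Centre (half-way up) of a pressed brown sawdust substrate block, 80 mm (its x) by 48 mm (its y) by 60 mm high (its z, up), about 0.2 kg, starting flat on the bench in the middle area with the two jars. Two to four such blocks are there; None if absent.
- jar_1_mid (a point): Centre (half-way up, 40 mm above its base) of a round glass spawn jar with a white lid: body 60 mm across up to 58 mm above its base, then narrowing to a 53 mm lid; 80 mm high in all, about 0.25 kg, starting upright on the bench among the blocks. z is up.
- jar_2_mid (a point): Centre (half-way up, 40 mm above its base) of a round glass spawn jar with a white lid: body 60 mm across up to 58 mm above its base, then narrowing to a 53 mm lid; 80 mm high in all, about 0.25 kg, starting upright on the bench among the blocks. z is up.
- lower_floor (a point): Centre of the lower tray's inner floor, z up: slatted green tray 220 (x) by 200 mm (y), 0.9 kg, on the carriage deck. Floor 4 mm thick; walls 4 mm thick reach 26 mm above the inner floor. Four 32 mm square corner posts, centred at x +-94, y +-84 mm, reach 70 mm above the inner floor; each has a 22 mm square socket in its top, 26 mm deep.
- upper_floor (a point): Centre of the upper tray's inner floor, z up: tray like the lower one (220 by 200 mm, 0.45 kg) but with a handle and no posts. Under its 4 mm floor are four round-ended lugs, 17 mm across, 16 mm long, at x +-94, y +-84 mm; it starts standing on them on the bench, on the robot's right. Seated, this point is 74 mm above the lower tray's.
- upper_handle (a point): Centre of the upper tray's handle bar, 75 mm above its inner floor: a fixed straight bar across the middle of the tray along its y, 16 mm thick (tray x), 22 mm high, 200 mm long, on an upright at each end; the tray balances from its middle. Axes as the tray's.
- carriage: The fixed grey carriage on two short rails that carries the lower tray, on the robot's left; origin at bench height under the centre of its deck, z up, x along its rails. The deck is 240 mm (x) by 220 mm (y), its top 50 mm above the bench, with low lips that locate the tray. The brake pedal sticks out on its +y side.
- pedal_pad (a point): Centre of the top of the brake pedal's tread, a ribbed plate 70 mm (carriage x) by 50 mm, level at rest at about 58 mm above the bench; moves with the pedal. It is 62 mm from the hinge, which lies along the carriage's x at its +y edge; at the stop this point is about 21 mm lower.
- brake_pedal (a joint): Angle of the brake pedal in rad: 0 at rest (raised), 0.35 at its stop (fully down). A spring returns it; about 11 N on the middle of the tread brings it to the stop.
- hygrometer: White hygrometer box, 30 by 90 by 70 mm high, a bystander at the far side of the bench; origin at the centre of its underside.
- tape_roll: Roll of tape lying flat, 100 mm across, 40 mm high, a bystander at the far side of the bench; origin at the centre of its underside.
- tag_box: Open grey box of white tags, 70 by 130 by 50 mm high, a bystander at the far side of the bench; origin at the centre of its underside.
Things that resemble listed ones, but are neither listed nor needed, are in the scene too. Leave any green or red look-alike of the part that bears block_2_mid alone.

How it is judged:
By the outcome, as a careful person would: the job done as asked, in the order asked, and still so for the second after the job is handed in, with the robot touching nothing.
Of block_1, block_2, block_3, block_4 only 2 to 4 are there at a start; the rules pass over those that are not, and their reading is None.
At some moment in a run one of block_1, block_2, block_3, block_4, jar_1, jar_2 may be knocked a few centimetres aside while the robot is not near it.
It also fails if it takes over 210 s, if anything falls off the work surface, if the arm or the gripper's body presses on something with over 40 N, if the wrist force passes 120 N, or if a joint passes its speed limit or range.

ROBOT

A 7-joint arm with a two-finger parallel gripper is mounted at the origin on the work surface. World frame = base frame: x ahead of the robot, y to its left, z up, the work surface at z = 0. Lengths are in mm, angles in rad, forces in N, time in s.
With the tool pointing down it reaches from about 400 to 875 mm from the base axis. Payload 4.4 kg.
Tool frame: the origin (TCP) lies on the centre line of the jaws, within the pads' length; the fingertips stand ctrl.nose_length ahead of it and the grasp point (between the pads) lies 6 mm ahead of it (ctrl.nose_length is the distance from the TCP to the fingertips, in mm); z points along the fingers, y is the direction in which the jaws open and shut (so a half turn about z gives the same grasp; the last joint's range is limited). The gripper opens to 85 mm and grips with 20 to 120 N. Pads are 22 mm wide; open, the fingers measure 114 mm over their backs; the gripper's body (76 mm by 85 mm) begins 54 mm behind the grasp point. The pads swing forward as they close: fully open they stand 13 mm farther back than shut.
Start: joints at [-1.283, 0.628, 0.038, 1.517, -0.027, 0.996, -0.02], TCP at [225.179, 609.764, 216.813] pointing down, gripper open.
Joint ranges: [-3.06, 3.06], [-0.37, 2.12], [-1.25, 1.32], [0.18, 2.47], [-1.1, 4.24], [0.23, 1.98], [-2.94, 2.94]. Speed limits (rad/s): [2.57, 2.57, 3.14, 3.14, 3.14, 3.14, 3.14].

INTERFACE

Orientations are given as [roll, pitch, yaw] about the fixed x, y, z axes, in that order (R = Rz(yaw) Ry(pitch) Rx(roll)).
In Python, from cell import ctrl, vision gives the robot as it stands. The module is installed in compiled form; this text tells all that it offers.
- The arm moves only by the shell command python3 -m inch 'ROWS'. ROWS is a JSON object of lists of equal length, an entry for each row: "travel": the shift along the tool's x, y, z in cm, a list of three; "twist": the turn about the tool's z in degrees; "fingers": the finger opening in cm, from 0 to 8.54. A call has exactly 10 rows; each row is the pose to reach, as a shift and turn from the pose commanded when the call began, along the tool's axes at that moment; what a row does not reach only later rows make up. A row lasts 1/12 s, in which the tool goes at most 41.7 mm and 7.16 degrees, less where a joint would pass 70% of its speed; a pose out of reach is approached as far as the arm can. A call with a gripper value outside its range is refused whole. The fingers move at their own pace and stop on an object; the grip force is fixed at half the most. Time passes only in rows, so rows that repeat a pose let the fingers close, or fill a call up. It gives the time, the measured TCP pose, the force and the opening at its end, in the units of the state.
- ctrl.read_state(): the state, without advancing time (a new reading comes with each control period).
- vision.get_image(name): name is "side" or "top" or "wrist"; returns a dict with "frame" (420x560x3 uint8, red, green, blue), "fx", "fy", "cx", "cy" (pixels), "k1" (the pictures are not rectified: a ray, as slopes to the right and down, at radius r is drawn at 1 + k1 r^2 times it, then the intrinsics apply), "position" and "orientation" of the camera in the world. Camera axes: x right, y down, z forward; pixel columns grow to the right and rows downward; lengths in mm; the calibration is good to about 2 mm. A picture is of the moment at which its call begins. There is no depth.
- ctrl.finish_job(): hands the job in, once; it reports no verdict.
The state is a dict: "clock": time; "qpos": joint angles; "qd": joint speeds; "tau": joint torques, N m; "eef_pos": TCP position; "tool_rot": TCP orientation; "force": force on the tool from outside, world axes, zero at the start; "torque": the same for the moment, N m; "width": finger opening in mm.
Only numpy, scipy, OpenCV 4.12 (cv2) and the standard library are available. Lean on these libraries where they do the work, as an engineer would, in place of code of your own. Each camera call takes 0.05 s, during which the arm holds its last target.

## Working session

There is one attempt and no reset: what is moved stays moved. The work goes in short steps, Python scripts to look and compute and a shell command to move; the robot and the scene stay as the last step left them, time stands still between calls to the robot, and variables do not carry over. Pictures are saved under pics/ and viewed, and the job is handed in when it is done.

```bash
mkdir -p pics; ls
python3 - <<'E'
from cell import ctrl, vision
import cv2
for n in ["side","top","wrist"]:
    d=vision.get_image(n)
    cv2.imwrite(f"pics/{n}0.png",d["frame"][:,:,::-1])
    print(n,{k:v for k,v in d.items() if k!="frame"})
print(ctrl.read_state(), ctrl.nose_length)
E
```

```text
pics
side {'fx': 432.46886518097347, 'fy': 432.46886518097347, 'cx': 275.2098995219225, 'cy': 202.85842278722004, 'k1': -0.13125514976351937, 'position': array([437.07265377, 729.60160063, 855.34475962]), 'orientation': array([-2.36488061,  0.0145019 , -2.94007384])}
top {'fx': 473.54637007552486, 'fy': 473.54637007552486, 'cx': 287.604226929284, 'cy': 208.62229144300045, 'k1': 0.03369803673261128, 'position': array([ 288.96174953,  -10.6141003 , 1377.01776613]), 'orientation': array([-2.90703222,  0.00302192, -1.57426677])}
wrist {'fx': 338.3056981299505, 'fy': 338.3056981299505, 'cx': 276.05737338574414, 'cy': 211.02012849304583, 'k1': -0.08493864834482845, 'position': array([148.72826729, 636.82646941, 373.27616807]), 'orientation': array([2.82484484e+00, 1.37732422e-03, 1.21718742e+00])}
{'clock': 0.15, 'qpos': array([-1.28277756,  0.6291325 ,  0.03845258,  1.51810272, -0.02699944,
        0.99631009, -0.01997923]), 'qd': array([ 2.91981394e-04, -2.66738264e-03,  6.15050310e-04, -2.68159575e-03,
        1.65745324e-03, -1.87459849e-04, -6.25079825e-05]), 'tau': array([ 1.55388851e-03, -5.63796186e+01,  1.22818507e+00, -1.93652862e+01,
        1.12559347e-02,  7.33638648e-03, -3.32068069e-06]), 'eef_pos': array([225.01849223, 609.29734421, 216.11256808]), 'tool_rot': array([-3.14015789e+00,  8.81277764e-06,  2.78779239e+00]), 'force': array([-0.46375173, -0.1718984 , -1.17078389]), 'torque': array([ 0.02722084,  0.01586422, -0.00999114]), 'width': 85.58932542611466} 25.0
```

View pics/side0.png

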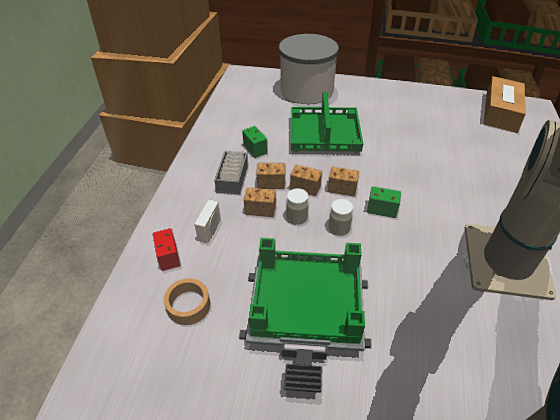

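View pics/top0.png

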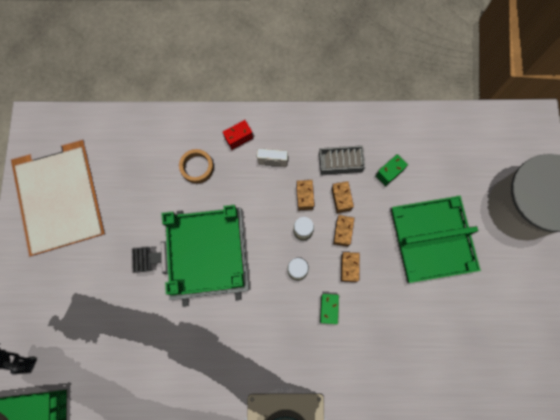

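View pics/wrist0.png

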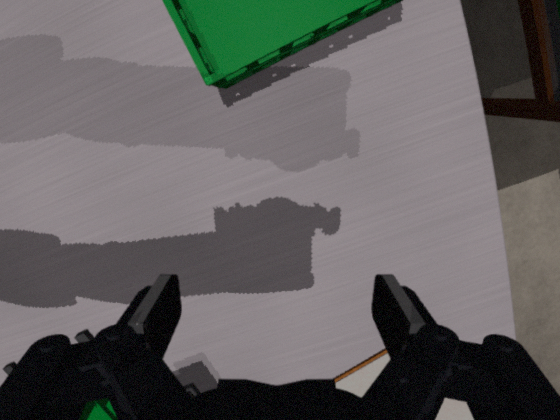

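```bash
cat > h.py <<'E'
from cell import ctrl, vision
import cv2, numpy as np
from scipy.spatial.transform import Rotation as R
def cam(n):
    d=vision.get_image(n); d["R"]=R.from_euler("xyz",d["orientation"]).as_matrix(); return d
def K(d): return np.array([[d["fx"],0,d["cx"]],[0,d["fy"],d["cy"]],[0,0,1.]])
def ray(d,px):
    px=np.asarray(px,float).reshape(-1,1,2)
    u=cv2.undistortPoints(px,K(d),np.array([d["k1"],0,0,0,0.])).reshape(-1,2)
    return (d["R"]@np.c_[u,np.ones(len(u))].T).T
def onz(d,px,z):
    r=ray(d,px); p=d["position"]; return p+r*((z-p[2])/r[:,2:3])
def proj(d,P):
    P=np.asarray(P,float).reshape(-1,3); c=(P-d["position"])@d["R"]
    x=c[:,:2]/c[:,2:]; r2=(x**2).sum(1,keepdims=True); x=x*(1+d["k1"]*r2)
    return x*[d["fx"],d["fy"]]+[d["cx"],d["cy"]]
def save(im,name,s=1):
    if s!=1: im=cv2.resize(im,None,fx=s,fy=s,interpolation=cv2.INTER_CUBIC)
    cv2.imwrite("pics/"+name,im[:,:,::-1])
def hsv(f): return cv2.cvtColor(f,cv2.COLOR_RGB2HSV)
def st(): return ctrl.read_state()
def go(tgt,yaw=None,pos=None,rot=None):
    """travel (cm) and twist (deg) to reach the TCP target xyz mm and yaw (rad, modulo pi, nearest)"""
    s=st(); pos=s["eef_pos"] if pos is None else np.array(pos,float); y0=s["tool_rot"][2] if rot is None else rot
    M=R.from_euler("xyz",[np.pi,0,y0]).as_matrix()
    t=M.T@(np.array(tgt,float)-pos)/10
    tw=0
    if yaw is not None: tw=-np.degrees((yaw-y0+np.pi/2)%np.pi-np.pi/2)
    print("now",np.round(pos,1),"yaw",round(y0,4),"-> travel",np.round(t,2),"twist",np.round(tw,2),"q7",round(s["qpos"][6],2),"F",np.round(s["force"],1),"w",round(s["width"],1))
    return t,tw
E
python3 - <<'E'
from h import *
d=cam("top"); f=d["frame"]; save(f[140:340,260:500],"t_mid.png",3.3); save(f[190:320,120:260],"t_car.png",5)
d=cam("side"); f=d["frame"]; save(f[90:250,200:420],"s_mid.png",3.6)
E
```

```text
(no output)
```

View pics/t_mid.png

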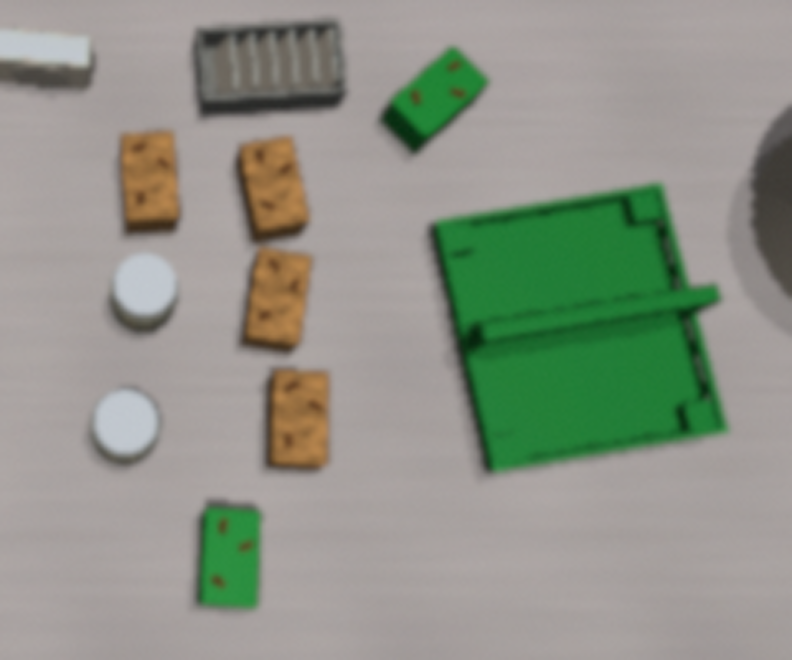

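View pics/t_car.png

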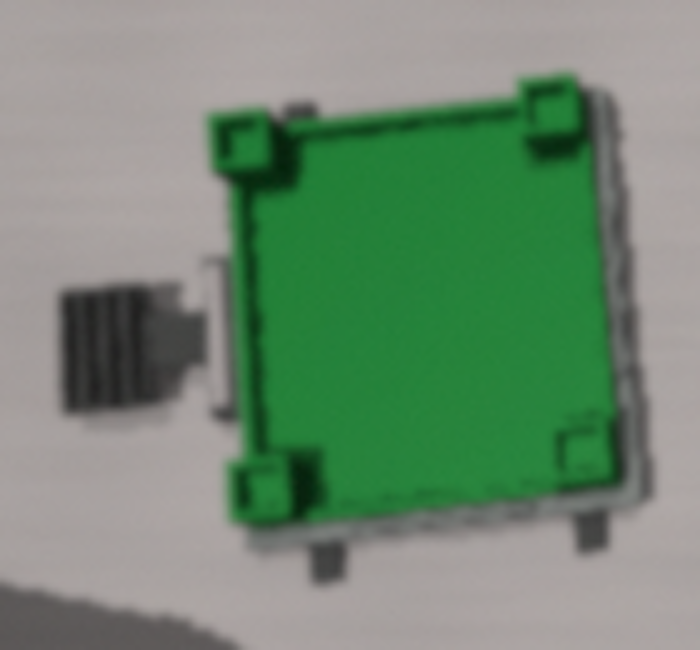

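View pics/s_mid.png

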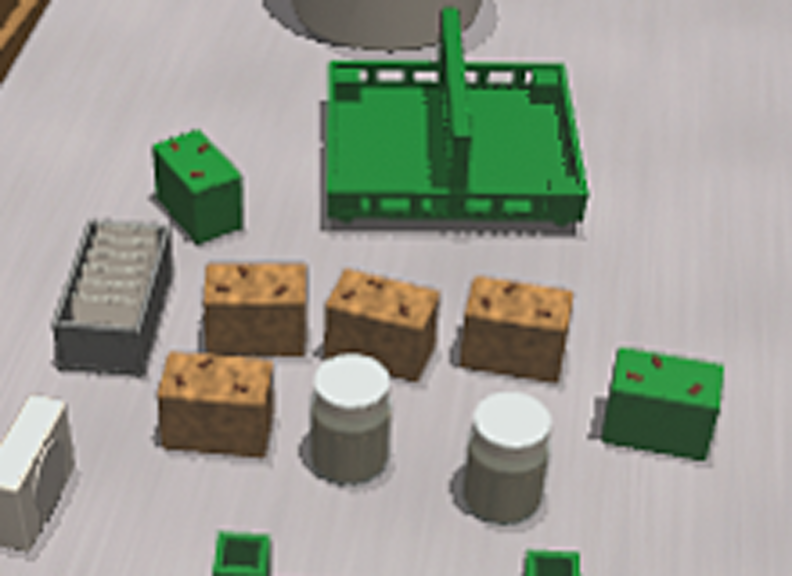

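```bash
cat >> h.py <<'E'
def blocks(d,smin=90,vmin=120,amin=150,amax=1e9,box=None,z=60,mv=False):
    H=hsv(d["frame"]); m=((H[...,0]>6)&(H[...,0]<22)&(H[...,1]>smin)&(H[...,2]>vmin)).astype(np.uint8)
    if box is not None:
        mm=np.zeros_like(m); mm[box[1]:box[3],box[0]:box[2]]=1; m*=mm
    k=3 if d["position"][2]>1000 else 7
    m=cv2.morphologyEx(m,cv2.MORPH_CLOSE,np.ones((k,k),np.uint8)); m=cv2.morphologyEx(m,cv2.MORPH_OPEN,np.ones((3,3),np.uint8))
    out=[]
    for c in cv2.findContours(m,cv2.RETR_EXTERNAL,cv2.CHAIN_APPROX_NONE)[0]:
        if not amin<cv2.contourArea(c)<amax: continue
        P=onz(d,c.reshape(-1,2),z)[:,:2].astype(np.float32)
        (cx,cy),(w,h),a=cv2.minAreaRect(P)
        if w<h: w,h,a=h,w,a+90
        a=(a+90)%180-90
        M=cv2.moments(c); out.append((cx,cy,w,h,a,M["m10"]/M["m00"],M["m01"]/M["m00"]))
    return out,m
def jars(d,amin=100,amax=1e9,smax=25,vmin=185,z=80,box=None):
    H=hsv(d["frame"]); m=((H[...,1]<smax)&(H[...,2]>vmin)).astype(np.uint8)
    if box is not None:
        mm=np.zeros_like(m); mm[box[1]:box[3],box[0]:box[2]]=1; m*=mm
    out=[]
    for c in cv2.findContours(m,cv2.RETR_EXTERNAL,cv2.CHAIN_APPROX_NONE)[0]:
        if not amin<cv2.contourArea(c)<amax: continue
        P=onz(d,c.reshape(-1,2),z)[:,:2].astype(np.float32)
        (cx,cy),(w,h),a=cv2.minAreaRect(P); M=cv2.moments(c)
        out.append((cx,cy,w,h,M["m10"]/M["m00"],M["m01"]/M["m00"]))
    return out
E
python3 - <<'E'
from h import *
np.set_printoptions(suppress=True,precision=1)
d=cam("top"); 
print(np.array(blocks(d,amin=100)[0])); print(np.array(jars(d,smax=40)))
H=hsv(d["frame"]);print(H[228,304],H[268,298],H[200,320],H[195,306])
d=cam("side")
print(np.array(blocks(d,amin=100)[0])); print(np.array(jars(d,smax=40)))
E
```

```text
[[ 439.4 -181.6   77.6   41.8   -2.2  350.5  266.1]
 [ 543.8 -166.9   77.4   45.5  -10.   344.   229.1]
 [ 643.6 -166.2   77.1   45.7   10.7  342.7  195. ]
 [ 651.5  -58.    74.7   46.1   -0.2  304.9  192.8]
 [ 645.8  547.4  172.2    8.2   17.2   94.   195.4]
 [ 751.4  766.4   54.5   22.9  -72.3   20.7  160. ]
 [ 737.1  263.    95.7   93.   -42.7  195.1  164.5]
 [ 792.8  611.1   78.4   43.6   70.9   74.9  146.4]
 [1145.6 -708.4  259.1   30.3   -3.2  514.2   42.2]]
[[433.4 -34.3  46.5  46.3 297.6 267.3]
 [550.5 -51.9  47.8  48.  303.6 225.2]
 [763.6  38.2  80.2  23.4 271.5 153.4]
 [630.4 640.4 256.9 181.4  57.1 200.1]]
[104  16 206] [105  17 206] [  4  12 170] [ 16 147 163]
[[ 737.7  280.2   94.6   93.3   12.1  185.5  297.3]
 [ 651.6  -56.3   78.1   48.7    4.4  259.4  194.6]
 [ 440.6 -178.7   77.7   47.3   -2.6  344.   174. ]
 [ 544.4 -164.2   78.6   47.9   -9.   306.1  172.8]
 [ 645.3 -164.    76.6   47.    10.6  270.5  168.3]
 [1119.6 -328.9  312.3   34.9   -1.6  149.4  120.1]
 [-113.1 -737.5  229.3  123.4   78.4  507.9   94.5]
 [ 948.4 -607.8  273.8   25.4   88.7  214.6   79.9]
 [1337.6 -984.7  534.2  381.3   88.5  156.6   49.3]]
[[ 688.1  511.1   22.    62.6  166.3  408.8]
 [ 892.3  563.6   62.6   16.9   56.5  403.7]
 [ 160.6  311.3  329.4  123.4  466.5  361.9]
 [ -36.6  179.1  458.5   47.5  551.5  303.6]
 [-100.4 -703.7  120.    36.5  508.    93.3]
 [ 331.4  -53.4 1289.2 1171.3  291.7  237.6]]
```

Run:
```python
from h import *
np.set_printoptions(suppress=True,precision=1)
d=cam("top")
px=np.array([(243,143),(552,107),(265,490),(588,450)])/5+[120,190]
P=onz(d,px,124); print(P, P.mean(0))
for a,b in ((0,1),(2,3),(0,2),(1,3)):
    v=P[b]-P[a]; print(np.linalg.norm(v),np.degrees(np.arctan2(v[1],v[0])))
s=cam("side"); save(s["frame"][225:400,215:405],"s_car.png",4.2)
s=st(); print(s["eef_pos"],s["tool_rot"])
```

```text
[[562.  313.9 124. ]
 [581.3 147.5 124. ]
 [376.6 292.  124. ]
 [396.4 124.  124. ]] [479.1 219.4 124. ]
167.4919074480692 -83.39119554217818
169.1822979865954 -83.28830118393039
186.68879001697212 -173.26366011532676
186.3963964258856 -172.74392662482808
[225.2 609.7 216.7] [-3.1 -0.   2.8]
```

View pics/s_car.png

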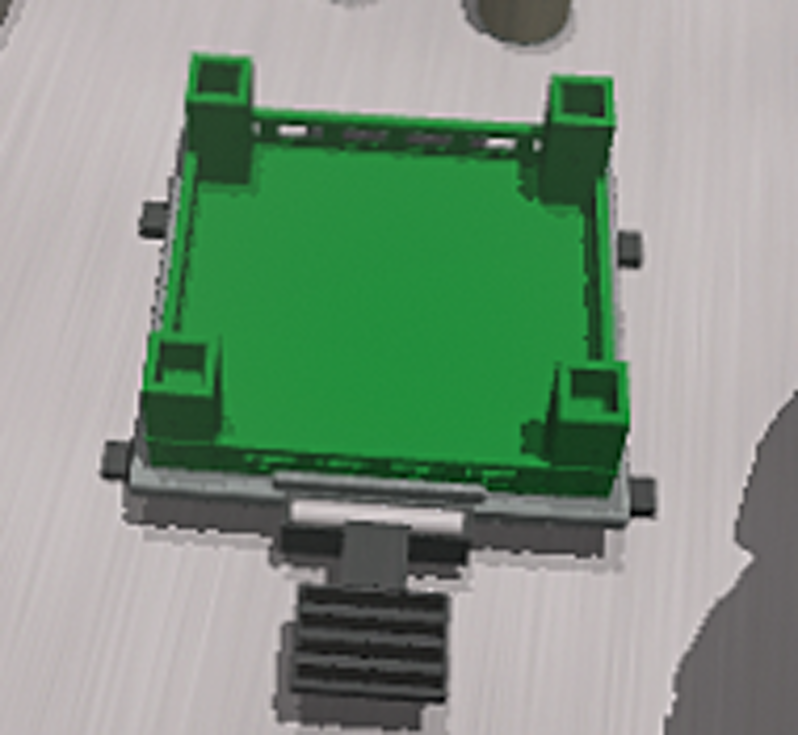

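Run:
```python
from h import *
np.set_printoptions(suppress=True,precision=1)
d=cam("side")
px=np.array([(220,78),(582,100),(182,362),(593,392)])/4.2+[215,225]
P=onz(d,px,124); print(P, P.mean(0))
for a,b in ((0,1),(2,3),(0,2),(1,3)):
    v=P[b]-P[a]; print(np.linalg.norm(v),np.degrees(np.arctan2(v[1],v[0])))
# target slots
c=np.array([479.5,220]);a=np.radians(6.9);X=np.array([np.cos(a),np.sin(a)]);Y=np.array([-X[1],X[0]])
for i in (-1,1):
    for j in(-1,1): print(i,j,c+44*i*X+42*j*Y)
```

```text
[[583.2 152.2 124. ]
 [397.9 131.9 124. ]
 [564.9 318.8 124. ]
 [379.2 299.4 124. ]] [481.3 225.5 124. ]
186.41173143062613 -173.73955583427116
186.65488545136117 -174.02417022399723
167.625219062727 96.29496099315202
168.55273180214502 96.376643148541
-1 -1 [440.9 173. ]
-1 1 [430.8 256.4]
1 -1 [528.2 183.6]
1 1 [518.1 267. ]
```

```bash
python3 -c "
from h import *
go([480,222,350],np.radians(6.6))"
```

```text
now [225.2 609.8 216.8] yaw 2.7878 -> travel [-37.34 -27.54 -13.32] twist -26.87 q7 -0.02 F [ 0.9 -0.4 -0. ] w 85.6
```

```bash
python3 -m inch '{"travel":[[-1.5,-1.1,-2],[-4,-3,-5],[-7,-5.2,-7.5],[-10,-7.4,-9.5],[-13,-9.6,-11],[-16,-11.8,-12.3],[-19,-14,-13.3],[-22,-16.2,-13.3],[-25,-18.4,-13.3],[-28,-20.6,-13.3]],"twist":[-1,-3,-6,-9,-12,-15,-18,-20,-22,-24],"fingers":[7,7,7,7,7,7,7,7,7,7]}'
python3 -c "
from h import *
go([480,222,350],np.radians(6.6))"
```

```text
clock: 1.33
eef_pos: [417.3, 317.9, 350.4]
tool_rot: [3.141, 0.001, -3.075]
force: [0.7, 1.5, -0.1]
width: 70.3
now [417.3 317.9 350.4] yaw -3.0748 -> travel [-5.62 -9.98  0.04] twist -2.77 q7 0.94 F [ 0.7  1.5 -0.1] w 70.3
```

```bash
python3 -m inch '{"travel":[[-1.5,-2.5,0],[-3,-5.5,0],[-4.2,-7.5,0],[-5,-9,0],[-5.5,-9.8,0],[-5.6,-9.9,0],[-5.6,-9.9,0],[-5.6,-9.9,0],[-5.6,-9.9,0],[-5.6,-9.9,0]],"twist":[-1,-2,-2.8,-2.8,-2.8,-2.8,-2.8,-2.8,-2.8,-2.8],"fingers":[7,7,7,7,7,7,7,7,7,7]}'
python3 -c "
from h import *
go([480,222,350],np.radians(6.6))
d=cam('wrist');save(d['frame'],'w1.png',1.4);np.save('w1.npy',d,allow_pickle=True)"
```

```text
clock: 2.17
eef_pos: [478.1, 225.7, 349.8]
tool_rot: [3.141, -0.0, -3.025]
force: [-0.4, -0.4, -0.6]
width: 69.6
now [478.1 225.7 349.8] yaw -3.0253 -> travel [-0.15 -0.39 -0.02] twist 0.06 q7 1.21 F [-0.4 -0.4 -0.6] w 69.6
```

View pics/w1.png

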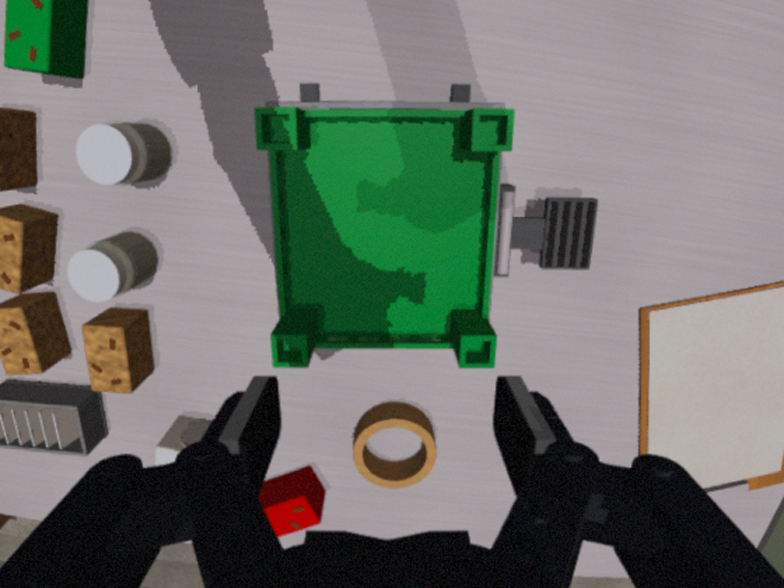

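Run:
```python
from h import *
d=np.load('w1.npy',allow_pickle=True).item();f=d["frame"]
q=[f[70:115,175:225],f[70:115,330:380],f[225:270,185:235],f[225:270,318:368]]
im=np.vstack([np.hstack(q[:2]),np.hstack(q[2:])]); save(im,"w1q.png",6)
```

```text
(no output)
```

View pics/w1q.png

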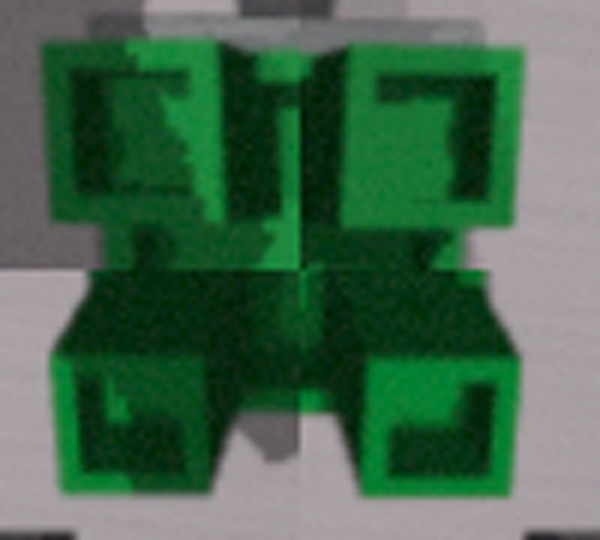

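Run:
```python
from h import *
np.set_printoptions(suppress=True,precision=2)
d=np.load('w1.npy',allow_pickle=True).item()
Q=[([(45,43),(220,43),(222,222),(52,222)],(0,0),(175,70)),([(350,46),(524,46),(513,226),(340,224)],(300,0),(330,70)),
([(52,355),(210,355),(212,492),(63,492)],(0,270),(185,225)),([(365,358),(520,355),(508,494),(360,494)],(300,270),(318,225))]
P=[]
for c,t,o in Q:
    p=onz(d,(np.array(c)-t)/6.+o-.5*(1-1/6.),124); P.append(p.mean(0)); print(p.mean(0),[np.linalg.norm(p[i]-p[i-1]) for i in range(4)])
P=np.array(P); print(P.mean(0))
for a,b in ((0,1),(2,3),(0,2),(1,3)):
    v=P[b]-P[a]; print(np.linalg.norm(v),np.degrees(np.arctan2(v[1],v[0])))
print(np.array(blocks(d,amin=300)[0])); print(np.array(jars(d,smax=40,amin=300)))
```

```text
[396.95 130.08 124.  ] [np.float64(31.222440188275083), np.float64(31.5501174760258), np.float64(31.11358114396377), np.float64(31.293050035749996)]
[378.05 296.51 124.  ] [np.float64(30.958262314004596), np.float64(31.384182559467245), np.float64(31.425154716240694), np.float64(31.86935664151171)]
[583.1  151.46 124.  ] [np.float64(31.202241679489788), np.float64(32.61696714896379), np.float64(31.15076257840868), np.float64(31.51825584951494)]
[564.24 316.84 124.  ] [np.float64(30.93092942359837), np.float64(31.961243003371447), np.float64(31.67119010718354), np.float64(31.30763949672398)]
[480.58 223.72 124.  ]
167.49141157484829 96.47781609502377
166.4522962063333 96.5082226089734
187.38140141161983 6.551928298086868
187.29460419640685 6.234076232285366
[[ 728.51  264.16   93.31   92.86  -62.12  281.48  323.35]
 [ 650.08  -57.26   78.42   46.57    2.64   75.95  256.07]
 [ 612.65  525.44  182.01    8.58   16.99  459.83  272.08]
 [ 642.47 -166.97   76.91   50.83    6.91   11.34  245.3 ]
 [ 544.91 -155.54   78.66   23.83   -7.6     6.95  181.23]]
[[549.3  -52.84  48.98  49.92  65.98 196.5 ]
 [433.37 -35.82  50.39  49.7   73.43 109.89]]
```

```bash
python3 -c "
from h import *
go([651,-57,150],np.radians(1.5))"
```

```text
now [478.2 225.4 349.8] yaw -3.0257 -> travel [-13.9  -30.05  19.98] twist 5.14 q7 1.21 F [-0.3 -0.2  0.1] w 69.6
```

```bash
python3 -m inch '{"travel":[[-1,-2,1],[-2.6,-5.5,3],[-4.2,-9,6],[-5.8,-12.5,9],[-7.4,-16,11],[-9,-19.5,13],[-10.6,-23,15],[-12.2,-26.5,16.5],[-13.3,-29,17.5],[-13.9,-30.05,18]],"twist":[1,2,3,4,5,5.1,5.1,5.1,5.1,5.1],"fingers":[7,7,7,7,7,7,7,7,7,7]}'
python3 -m inch '{"travel":[[0,0,0],[0,0,0],[0,0,0],[0,0,0],[0,0,0],[0,0,0],[0,0,0],[0,0,0],[0,0,0],[0,0,0]],"twist":[0,0,0,0,0,0,0,0,0,0],"fingers":[7,7,7,7,7,7,7,7,7,7]}'
python3 -c "
from h import *
go([651,-57,48],np.radians(1.5))
d=cam('wrist');save(d['frame'],'w2.png',1.4);np.set_printoptions(suppress=True,precision=2)
print(np.array(blocks(d,amin=300)[0]));"
```

```text
clock: 3.05
eef_pos: [651.6, -64.1, 167.5]
tool_rot: [-3.138, -0.002, -3.121]
force: [-0.3, -0.9, 0.5]
width: 69.8
clock: 3.88
eef_pos: [651.0, -58.3, 169.9]
tool_rot: [3.142, -0.0, -3.117]
force: [-0.1, -0.2, 1.0]
width: 69.9
now [651.  -58.3 169.9] yaw -3.1166 -> travel [-0.    0.13 12.19] twist -0.07 q7 1.71 F [-0.1 -0.2  1. ] w 69.9
[[ 743.52  211.86   81.06   25.57   19.63  546.65  298.82]
 [ 643.37 -166.96   78.32   46.47   10.43  144.7   189.74]
 [ 543.84 -167.9    78.47   46.26   -9.69  134.08   61.47]]
```

View pics/w2.png

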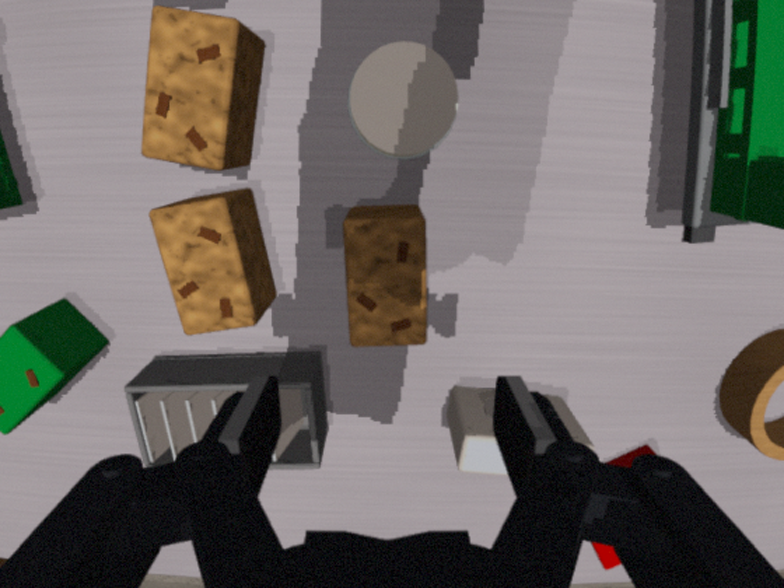

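```bash
python3 -m inch '{"travel":[[0,0.1,1.5],[0,0.1,4],[0,0.1,7],[0,0.1,9.5],[0,0.1,11.2],[0,0.1,12],[0,0.1,12.2],[0,0.1,12.2],[0,0.1,12.2],[0,0.1,12.2]],"twist":[0,0,0,0,0,0,0,0,0,0],"fingers":[7,7,7,7,7,7,7,7,7,7]}'
python3 -m inch '{"travel":[[0,0,0],[0,0,0],[0,0,0],[0,0,0],[0,0,0],[0,0,0],[0,0,0],[0,0,0],[0,0,0],[0,0,0]],"twist":[0,0,0,0,0,0,0,0,0,0],"fingers":[4,4,4,4,4,4,4,4,4,4]}'
python3 -c "
from h import *
a=np.radians(6.45);X=np.array([np.cos(a),np.sin(a)]);Y=np.array([-X[1],X[0]]);c=np.array([480.5,223.2])
t=c+44*X+42*Y; print(t)
go([*t,210],a)"
```

```text
clock: 4.77
eef_pos: [652.2, -57.5, 49.3]
tool_rot: [-3.141, 0.003, -3.117]
force: [0.7, -0.3, 0.0]
width: 70.0
clock: 5.6
eef_pos: [650.9, -57.4, 47.7]
tool_rot: [3.142, -0.0, -3.117]
force: [0.4, 0.2, 0.1]
width: 40.1
[519.50337483 269.87694026]
now [650.9 -57.4  47.7] yaw -3.1167 -> travel [ 12.33  33.05 -16.23] twist -5.02 q7 1.72 F [0.4 0.2 0.1] w 40.1
```

```bash
python3 -c "
from h import *
d=cam('wrist');save(d['frame'],'w3.png',1.4);d=cam('top');save(d['frame'][140:340,160:400],'t3.png',3.3)"
```

```text
(no output)
```

View pics/w3.png

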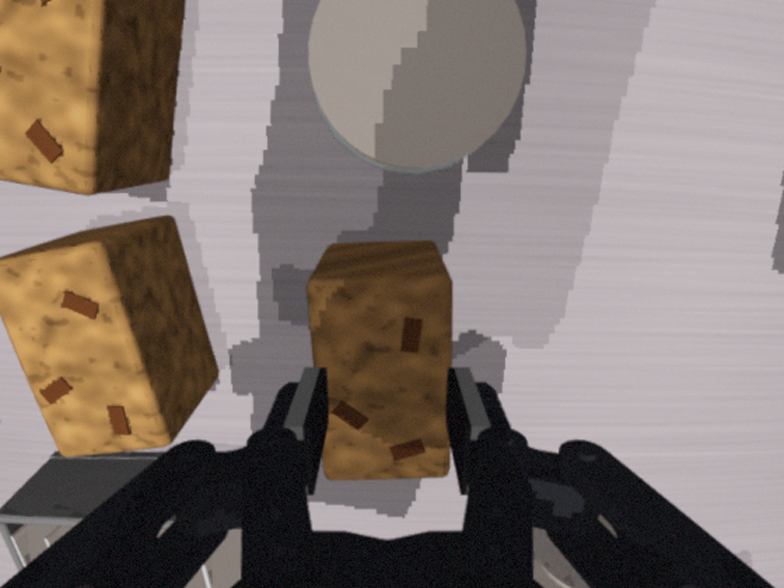

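View pics/t3.png

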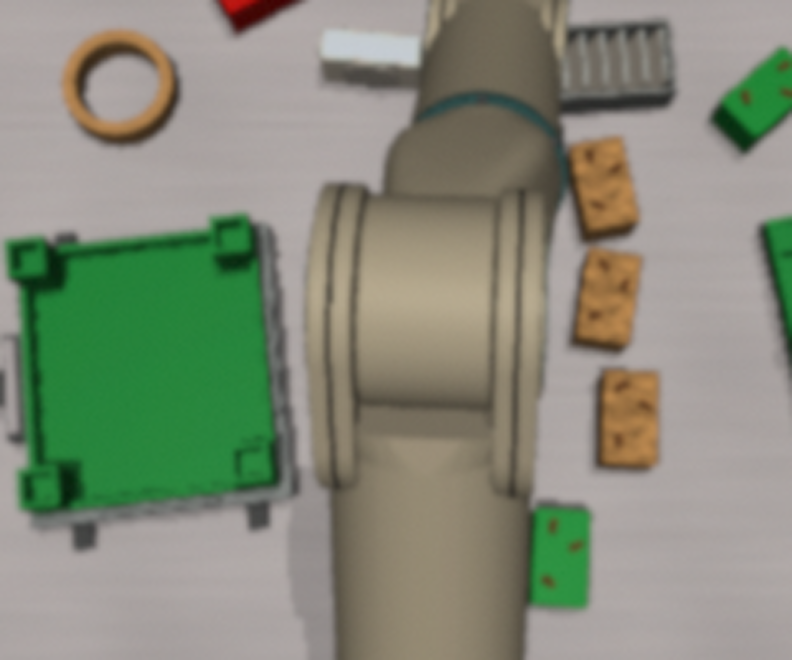

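```bash
python3 -m inch '{"travel":[[0,0,0],[0,0,0],[0,0,0],[0,0,0],[0,0,0],[0,0,0],[0,0,0],[0,0,0],[0,0,0],[0,0,0]],"twist":[0,0,0,0,0,0,0,0,0,0],"fingers":[2,2,2,2,2,2,2,2,2,2]}'
python3 -c "
from h import *
d=cam('wrist');save(d['frame'],'w4.png',1.4)"
```

```text
clock: 6.53
eef_pos: [651.0, -57.4, 47.8]
tool_rot: [3.142, 0.0, -3.117]
force: [0.1, 0.6, -0.1]
width: 19.8
```

View pics/w4.png

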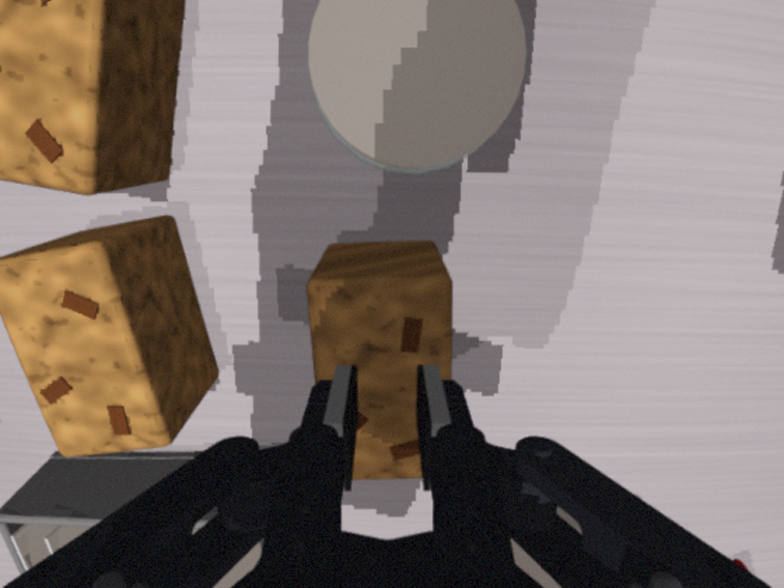

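```bash
python3 -c "
from h import *
np.set_printoptions(suppress=True,precision=2)
d=cam('wrist');s=st();e=s['eef_pos'];print(d['position'],e,d['R'][:,2],s['qpos'])
for z in (-25,-6,0,20,40,60): print(z,proj(d,[e+[0,10,z],e+[0,-10,z],e+[-11,10,z],e+[11,10,z]])*1.4)
"
```

```text
[569.73 -59.83 205.08] [651.02 -57.35  47.8 ] [ 0.31  0.01 -0.95] [ 0.    0.84  0.07  1.63 -0.09  0.67  1.72]
-25 [[411.01 344.75]
 [363.37 343.67]
 [412.13 320.31]
 [409.92 368.3 ]]
-6 [[413.47 365.13]
 [361.12 363.96]
 [414.76 338.65]
 [412.22 390.52]]
0 [[414.36 372.42]
 [360.31 371.23]
 [415.71 345.23]
 [413.04 398.44]]
20 [[417.74 400.48]
 [357.23 399.18]
 [419.36 370.68]
 [416.17 428.8 ]]
40 [[422.01 436.04]
 [353.33 434.62]
 [424.01 403.2 ]
 [420.09 466.94]]
60 [[427.54 482.38]
 [348.27 480.84]
 [430.1  446.08]
 [425.1  516.08]]
```

```bash
python3 -c "
from h import *
d=cam('side');save(d['frame'][110:260,170:390],'s4.png',3.6)
e=st()['eef_pos'];print((proj(d,[e,e+[0,0,-25],e+[0,0,20]])-[170,110])*3.6)"
```

```text
[[324.00139292 315.35041023]
 [325.32260335 339.05645318]
 [322.91708682 295.85093686]]
```

View pics/s4.png

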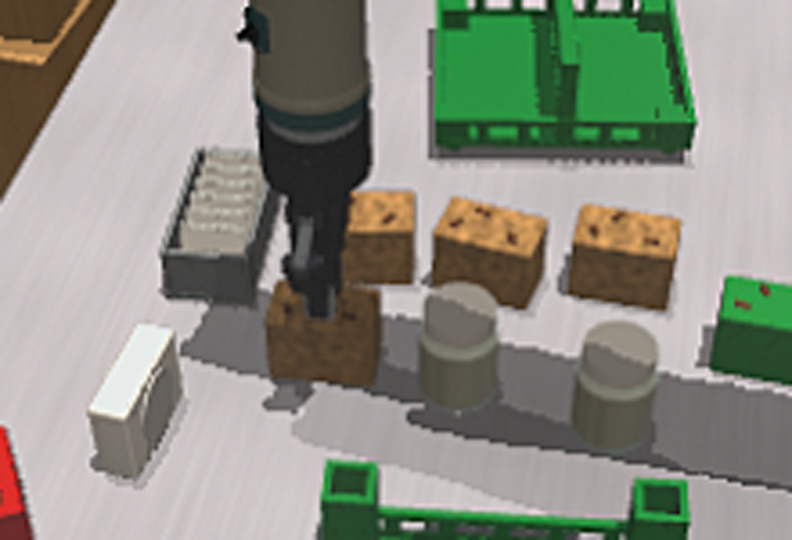

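```bash
python3 -m inch '{"travel":[[0,0,0.05],[0,0,0.1],[0,0,0.15],[0,0,0.2],[0,0,0.25],[0,0,0.3],[0,0,0.3],[0,0,0.3],[0,0,0.3],[0,0,0.3]],"twist":[0,0,0,0,0,0,0,0,0,0],"fingers":[2,2,2,2,2,2,2,2,2,2]}'
```

```text
clock: 7.52
eef_pos: [651.0, -57.4, 45.8]
tool_rot: [3.142, 0.0, -3.117]
force: [-2.5, -0.3, 7.4]
width: 19.6
```

```bash
python3 -m inch '{"travel":[[0,0,-0.4],[0,0,-1],[0,0,-1],[0,0,-1],[0,0,-1],[0,0,-1],[0,0,-1],[0,0,-1],[0,0,-1],[0,0,-1]],"twist":[0,0,0,0,0,0,0,0,0,0],"fingers":[2,4,7,7,7,7,7,7,7,7]}'
python3 -m inch '{"travel":[[0,0,0.3],[0,0,0.7],[0,0,1.2],[0,0,1.8],[0,0,2.4],[0,0,3],[0,0,3.6],[0,0,4.1],[0,0,4.5],[0,0,4.6]],"twist":[0,0,0,0,0,0,0,0,0,0],"fingers":[7,7,7,7,7,7,7,7,7,7]}'
python3 -c "
from h import *
go([651,-57,9])
d=cam('wrist');save(d['frame'],'w5.png',1.4)"
```

```text
clock: 8.35
eef_pos: [651.0, -57.4, 54.7]
tool_rot: [3.142, -0.0, -3.117]
force: [0.3, 0.0, 0.4]
width: 70.2
clock: 9.18
eef_pos: [650.4, -57.3, 7.8]
tool_rot: [3.141, -0.001, -3.117]
force: [0.1, -0.5, -0.6]
width: 69.9
now [650.4 -57.3   7.8] yaw -3.1168 -> travel [-0.06  0.03 -0.12] twist 0 q7 1.72 F [ 0.1 -0.5 -0.6] w 69.9
```

View pics/w5.png

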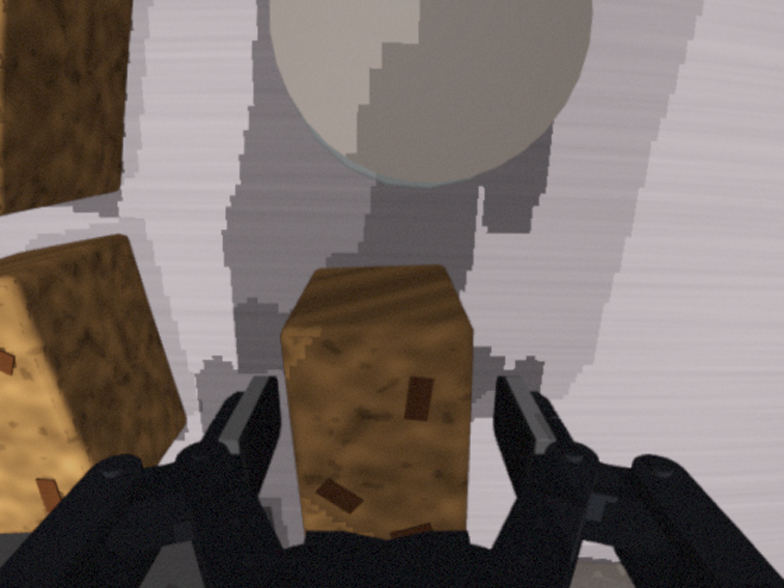

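```bash
python3 -m inch '{"travel":[[0,0,0],[0,0,0],[0,0,0],[0,0,0],[0,0,0],[0,0,0],[0,0,0],[0,0,0],[0,0,0],[0,0,0]],"twist":[0,0,0,0,0,0,0,0,0,0],"fingers":[3,3,3,3,3,3,3,3,3,3]}'
python3 -c "
from h import *
a=np.radians(6.45);X=np.array([np.cos(a),np.sin(a)]);Y=np.array([-X[1],X[0]]);c=np.array([480.5,223.2])
for i,j in ((1,1),(1,-1),(-1,1),(-1,-1)): print(i,j,c+44*i*X+42*j*Y)
t=c+44*X+42*Y; print(t)
go([*t,165],a)"
```

```text
clock: 10.07
eef_pos: [651.6, -57.6, 9.4]
tool_rot: [-3.141, 0.001, -3.117]
force: [-0.6, -0.3, 5.9]
width: 47.4
1 1 [519.50337483 269.87694026]
1 -1 [528.93960856 186.40863793]
-1 1 [432.06039144 259.99136207]
-1 -1 [441.49662517 176.52305974]
[519.50337483 269.87694026]
now [651.6 -57.6   9.4] yaw -3.1167 -> travel [ 12.39  33.06 -15.56] twist -5.03 q7 1.72 F [-0.6 -0.3  5.9] w 47.4
```

```bash
python3 -m inch '{"travel":[[0,0,-0.5],[0,0,-1.5],[0,0,-3.2],[0,0,-5.2],[0,0,-7.5],[0.2,0.5,-10],[0.6,1.5,-12],[1.2,3,-13.7],[1.9,5,-14.9],[2.8,7.5,-15.5]],"twist":[0,0,0,0,0,0,-0.5,-1,-2,-3],"fingers":[3,3,3,3,3,3,3,3,3,3]}'
python3 -c "
from h import *
go([519.5,270,165],np.radians(6.45))"
```

```text
clock: 10.9
eef_pos: [621.8, 15.7, 166.1]
tool_rot: [-3.14, 0.003, -3.066]
force: [0.6, 0.2, -2.5]
width: 47.2
now [621.8  15.7 166.1] yaw -3.0664 -> travel [ 8.29 26.13  0.11] twist -2.14 q7 1.64 F [ 0.6  0.2 -2.5] w 47.2
```

```bash
python3 -m inch '{"travel":[[0.9,2.8,0],[1.9,6,0],[2.9,9.2,0],[3.9,12.4,0],[5,15.6,0],[6,18.8,0],[7,22,0],[7.7,24.4,0],[8.15,25.7,0],[8.25,26,0]],"twist":[-1,-2,-2,-2,-2,-2,-2,-2,-2,-2],"fingers":[3,3,3,3,3,3,3,3,3,3]}'
python3 -m inch '{"travel":[[0,0,0.6],[0,0,2],[0,0,4],[0,0,6],[0,0,7.5],[0,0,8.3],[0,0,8.6],[0,0,8.6],[0,0,8.6],[0,0,8.6]],"twist":[0,0,0,0,0,0,0,0,0,0],"fingers":[3,3,3,3,3,3,3,3,3,3]}'
python3 -c "
from h import *
go([519.5,270,63],np.radians(6.45))
d=cam('side');save(d['frame'][190:400,215:405],'s5.png',2.8)"
```

```text
clock: 11.73
eef_pos: [516.7, 273.1, 163.8]
tool_rot: [3.14, -0.001, -3.024]
force: [0.2, 1.2, -2.2]
width: 47.2
clock: 12.57
eef_pos: [519.8, 269.7, 78.8]
tool_rot: [3.141, 0.002, -3.03]
force: [1.0, 0.8, -2.1]
width: 47.6
now [519.8 269.7  78.8] yaw -3.03 -> travel [0.03 0.03 1.58] twist -0.05 q7 1.24 F [ 1.   0.8 -2.1] w 47.6
```

View pics/s5.png

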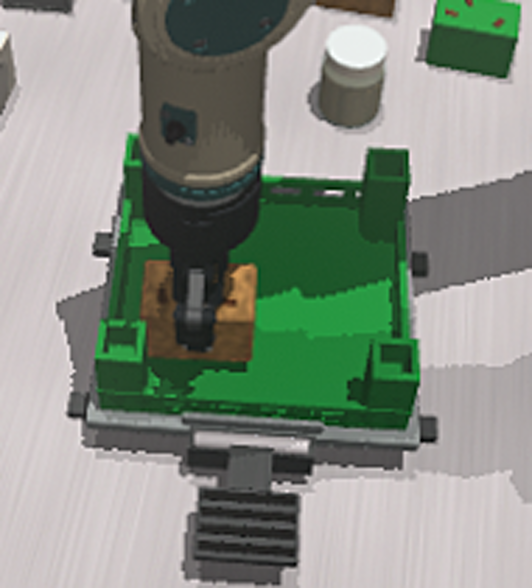

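Good position. Lower the last ~15 mm slowly.

```bash
python3 -m inch '{"travel":[[0,0,0.2],[0,0,0.5],[0,0,0.8],[0,0,1.0],[0,0,1.15],[0,0,1.25],[0,0,1.3],[0,0,1.35],[0,0,1.4],[0,0,1.4]],"twist":[0,0,0,0,0,0,0,0,0,0],"fingers":[3,3,3,3,3,3,3,3,3,3]}'
```

```text
clock: 13.45
eef_pos: [518.8, 269.7, 63.8]
tool_rot: [3.142, -0.0, -3.029]
force: [0.6, -0.4, -2.8]
width: 47.6
```

```bash
python3 -m inch '{"travel":[[0,0,0],[0,0,0.05],[0,0,0.1],[0,0,0.15],[0,0,0.15],[0,0,0.15],[0,0,0.2],[0,0,0.2],[0,0,0.2],[0,0,0.2]],"twist":[0,0,0,0,0,0,0,0,0,0],"fingers":[3,3,3,3,3,3,3,3,3,3]}'
```

```text
clock: 14.28
eef_pos: [518.9, 269.8, 63.4]
tool_rot: [3.141, 0.001, -3.029]
force: [-3.1, -2.0, 9.8]
width: 47.8
```

```bash
python3 -m inch '{"travel":[[0,0,-0.1],[0,0,-0.1],[0,0,-0.1],[0,0,-0.1],[0,0,-0.5],[0,0,-1.5],[0,0,-3.5],[0,0,-6],[0,0,-9],[0,0,-12]],"twist":[0,0,0,0,0,0,0,0,0,0],"fingers":[6.3,6.3,6.3,6.3,6.3,6.3,6.3,6.3,6.3,6.3]}'
python3 -c "
from h import *
d=cam('wrist');save(d['frame'],'w6.png',1.4)
np.set_printoptions(suppress=True,precision=2)
print(np.array(blocks(d,amin=300,z=114)[0]));
d=cam('side');print(np.array(blocks(d,amin=100)[0][:8]));go([644,-165.5,130],np.radians(10.5));"
```

```text
clock: 15.12
eef_pos: [518.6, 269.6, 183.5]
tool_rot: [-3.141, -0.0, -3.029]
force: [0.2, 0.4, -0.2]
width: 62.8
[[652.85 261.21  73.85  42.65 -77.78 249.48 363.08]
 [542.96 265.73  31.44  28.99 -85.22 262.64 251.98]
 [560.96 480.13 123.93  45.47  15.7  510.02 281.73]
 [502.08 267.32  46.38  46.28 -81.87 278.34 192.73]]
[[ 524.12  239.55   83.93   49.74   10.85  289.81  297.38]
 [ 737.59  280.17   94.82   93.29   12.07  185.57  297.38]
 [ 440.66 -178.54   77.74   47.75   -2.58  343.96  174.11]
 [1119.26 -328.55  313.74   35.54   -1.58  148.07  119.91]
 [-112.75 -737.    230.51  123.99   78.36  507.87   94.51]
 [ 948.54 -595.23  300.19   27.53   89.36  213.44   81.3 ]
 [1336.36 -984.69  535.51  382.14   88.28  157.51   48.84]]
now [522.3 271.4 187.6] yaw -3.0297 -> travel [ -7.22 -44.77   5.76] twist -4.09 q7 1.22 F [0.1 0.1 0.3] w 62.9
```

View pics/w6.png

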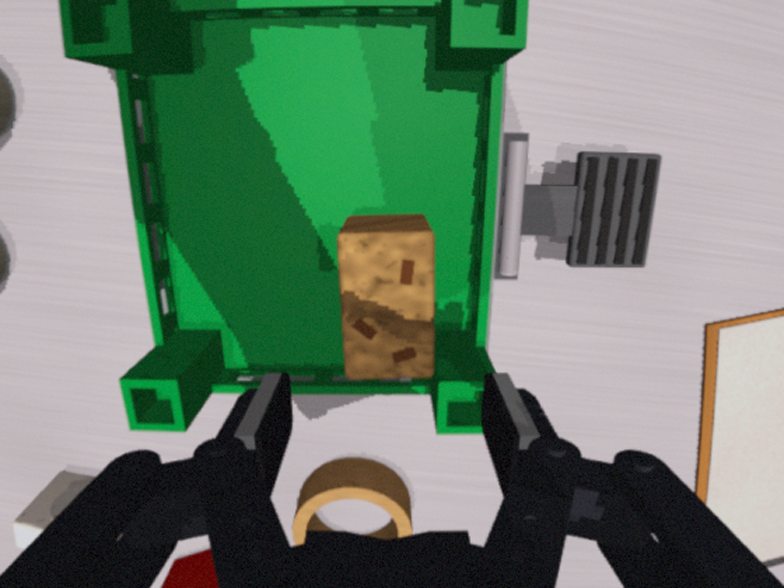

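```bash
python3 -m inch '{"travel":[[-0.4,-2,0],[-1,-6,0],[-1.7,-10,0],[-2.3,-14,0],[-2.9,-18,0],[-3.6,-22,0.5],[-4.2,-26,1.5],[-4.8,-30,2.5],[-5.5,-34,3.5],[-6.1,-38,4.5]],"twist":[0,-1,-2,-3,-4,-4.1,-4.1,-4.1,-4.1,-4.1],"fingers":[7,7,7,7,7,7,7,7,7,7]}'
python3 -m inch '{"travel":[[-0.5,-3,0.6],[-0.8,-5,1],[-1,-6.2,1.2],[-1.1,-6.7,1.2],[-1.1,-6.7,1.2],[-1.1,-6.7,1.2],[-1.1,-6.7,1.2],[-1.1,-6.7,1.2],[-1.1,-6.7,1.2],[-1.1,-6.7,1.2]],"twist":[0,0,0,0,0,0,0,0,0,0],"fingers":[7,7,7,7,7,7,7,7,7,7]}'
python3 -c "
from h import *
go([644,-165.5,9],np.radians(10.5))
np.set_printoptions(suppress=True,precision=2)
d=cam('wrist');save(d['frame'],'w7.png',1.4)
print(np.array(blocks(d,amin=300,vmin=60)[0]))"
```

```text
clock: 16.05
eef_pos: [622.1, -102.8, 136.5]
tool_rot: [3.141, 0.0, -2.958]
force: [1.3, 0.4, -0.2]
width: 70.1
clock: 16.88
eef_pos: [645.1, -163.8, 125.1]
tool_rot: [3.141, 0.0, -2.957]
force: [-0.3, 0.0, 0.8]
width: 70.2
now [ 645.1 -163.8  125.1] yaw -2.9566 -> travel [ 0.14 -0.15 11.61] twist 0.1 q7 2.0 F [-0.3  0.   0.8] w 70.2
[[ 639.57 -168.59   85.67   46.89   10.61  270.68  210.01]
 [ 543.37 -168.46   79.96   47.05   -9.77  299.18   67.25]]
```

View pics/w7.png

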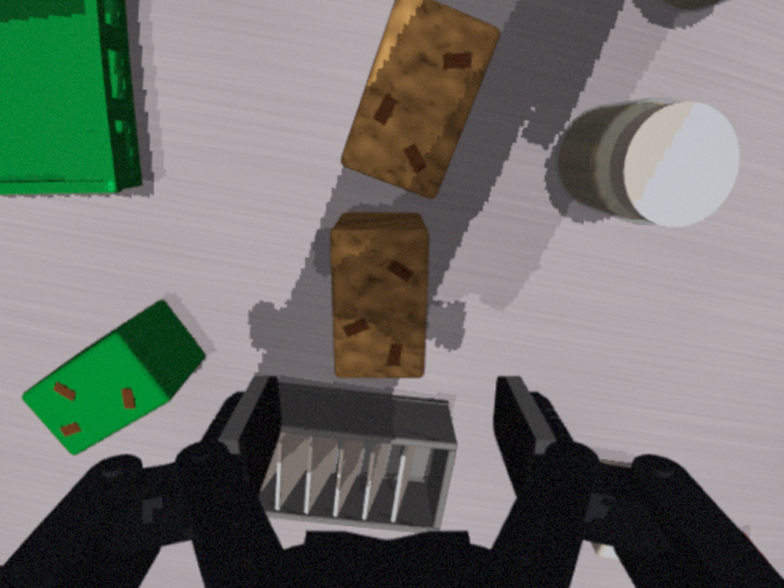

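```bash
python3 -m inch '{"travel":[[0.15,-0.3,1.5],[0.15,-0.3,4],[0.15,-0.3,7],[0.15,-0.3,9.5],[0.15,-0.3,11],[0.15,-0.3,11.6],[0.15,-0.3,11.6],[0.15,-0.3,11.6],[0.15,-0.3,11.6],[0.15,-0.3,11.6]],"twist":[0,0,0,0,0,0,0,0,0,0],"fingers":[7,7,7,7,7,7,7,7,7,7]}'
python3 -m inch '{"travel":[[0,0,0],[0,0,0],[0,0,0],[0,0,0],[0,0,0],[0,0,0],[0,0,0],[0,0,0],[0,0,0],[0,0,0]],"twist":[0,0,0,0,0,0,0,0,0,0],"fingers":[7,3,3,3,3,3,3,3,3,3]}'
python3 -c "
from h import *
go([528.9,186.4,165],np.radians(6.45))"
```

```text
clock: 17.77
eef_pos: [645.4, -168.3, 10.5]
tool_rot: [-3.14, 0.003, -2.958]
force: [0.1, -0.0, -0.2]
width: 70.4
clock: 18.6
eef_pos: [644.7, -168.1, 9.6]
tool_rot: [-3.141, 0.001, -2.958]
force: [-1.3, 0.5, 6.2]
width: 47.6
now [ 644.7 -168.1    9.6] yaw -2.9579 -> travel [  4.9   36.97 -15.54] twist 4.08 q7 2.01 F [-1.3  0.5  6.2] w 47.6
```

```bash
python3 -m inch '{"travel":[[0,0,-0.5],[0,0,-1.5],[0,0,-3.2],[0,0,-5.2],[0,0,-7.5],[0.1,0.7,-10],[0.2,2,-12],[0.5,4,-13.7],[0.8,6.5,-14.9],[1.2,9,-15.5]],"twist":[0,0,0,0,0,0,1,2,3,4],"fingers":[3,3,3,3,3,3,3,3,3,3]}'
python3 -c "
from h import *
go([528.9,186.4,165],np.radians(6.45))"
```

```text
clock: 19.43
eef_pos: [616.4, -81.5, 166.3]
tool_rot: [-3.141, 0.003, -3.03]
force: [0.5, 0.9, -2.1]
width: 47.6
now [616.4 -81.5 166.3] yaw -3.0299 -> travel [ 5.71 27.6   0.13] twist -0.05 q7 1.83 F [ 0.5  0.9 -2.1] w 47.6
```

```bash
python3 -m inch '{"travel":[[0.6,3,0],[1.3,6.2,0],[2,9.5,0],[2.7,12.8,0],[3.4,16.2,0],[4.1,19.6,0],[4.8,23,0],[5.3,25.5,0],[5.6,26.9,0],[5.7,27.4,0]],"twist":[0,0,0,0,0,0,0,0,0,0],"fingers":[3,3,3,3,3,3,3,3,3,3]}'
python3 -m inch '{"travel":[[0,0,0.6],[0,0,2],[0,0,4],[0,0,6],[0,0,7.5],[0,0,8.3],[0,0,8.6],[0,0,8.6],[0,0,8.6],[0,0,8.6]],"twist":[0,0,0,0,0,0,0,0,0,0],"fingers":[3,3,3,3,3,3,3,3,3,3]}'
python3 -c "
from h import *
go([528.9,186.4,63.5],np.radians(6.45))
d=cam('wrist');save(d['frame'],'w8.png',1.4)"
```

```text
clock: 20.27
eef_pos: [526.4, 187.9, 164.2]
tool_rot: [3.14, -0.001, -3.022]
force: [-0.2, 0.0, -1.9]
width: 47.2
clock: 21.1
eef_pos: [527.9, 183.5, 77.5]
tool_rot: [3.142, -0.001, -3.029]
force: [-1.2, 4.2, -4.0]
width: 47.4
now [527.9 183.5  77.5] yaw -3.0285 -> travel [-0.13  0.28  1.4 ] twist 0.03 q7 1.39 F [-1.2  4.2 -4. ] w 47.4
```

View pics/w8.png

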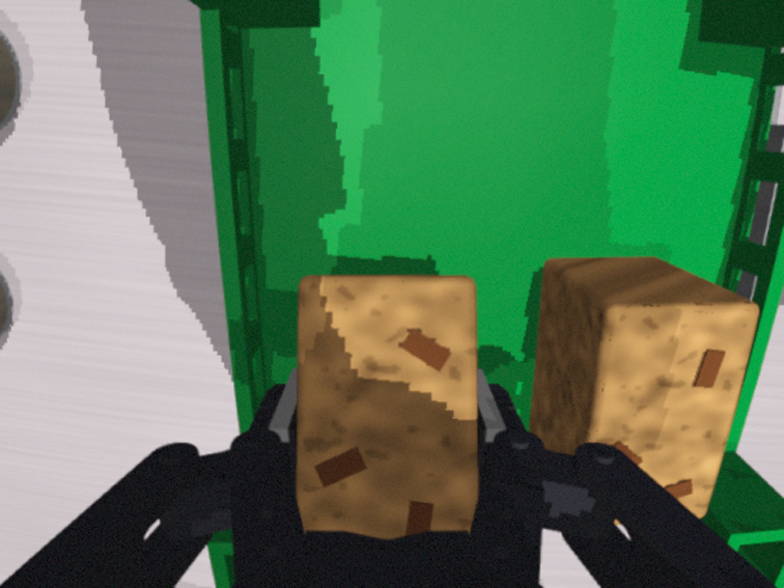

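```bash
python3 -m inch '{"travel":[[0.1,0.25,0],[0.2,0.5,0],[0.3,0.5,0],[0.3,0.5,0.3],[0.3,0.5,0.6],[0.3,0.5,0.9],[0.3,0.5,1.1],[0.3,0.5,1.2],[0.3,0.5,1.3],[0.3,0.5,1.3]],"twist":[0,0,0,0,0,0,0,0,0,0],"fingers":[3,3,3,3,3,3,3,3,3,3]}'
python3 -m inch '{"travel":[[0,0,0],[0,0,0.05],[0,0,0.1],[0,0,0.15],[0,0,0.2],[0,0,0.25],[0,0,0.25],[0,0,0.25],[0,0,0.25],[0,0,0.25]],"twist":[0,0,0,0,0,0,0,0,0,0],"fingers":[3,3,3,3,3,3,3,3,3,3]}'
```

```text
clock: 21.98
eef_pos: [529.7, 188.6, 69.1]
tool_rot: [3.141, 0.01, -3.029]
force: [0.6, -2.1, 27.6]
width: 47.3
clock: 22.82
eef_pos: [531.8, 188.8, 67.7]
tool_rot: [3.14, 0.014, -3.029]
force: [3.2, -2.2, 31.8]
width: 47.5
```

```bash
python3 -m inch '{"travel":[[0,0,-0.3],[0,0,-0.8],[0,0,-1.5],[0,0,-1.5],[0,0,-1.5],[0,0,-1.5],[0,0,-1.5],[0,0,-1.5],[0,0,-1.5],[0,0,-1.5]],"twist":[0,0,0,0,0,0,0,0,0,0],"fingers":[3,3,3,3,3,3,3,3,3,3]}'
python3 -c "
from h import *
go([528.9,186.4,63.5],np.radians(6.45))
d=cam('wrist');save(d['frame'],'w9.png',1.4)
d=cam('side');save(d['frame'][190:400,215:405],'s9.png',2.8)"
```

```text
clock: 23.65
eef_pos: [524.3, 188.7, 77.1]
tool_rot: [-3.142, -0.0, -3.028]
force: [0.4, -0.3, -1.9]
width: 47.7
now [524.3 188.7  77.1] yaw -3.0276 -> travel [-0.43 -0.28  1.36] twist 0.08 q7 1.38 F [ 0.4 -0.3 -1.9] w 47.7
```

View pics/w9.png

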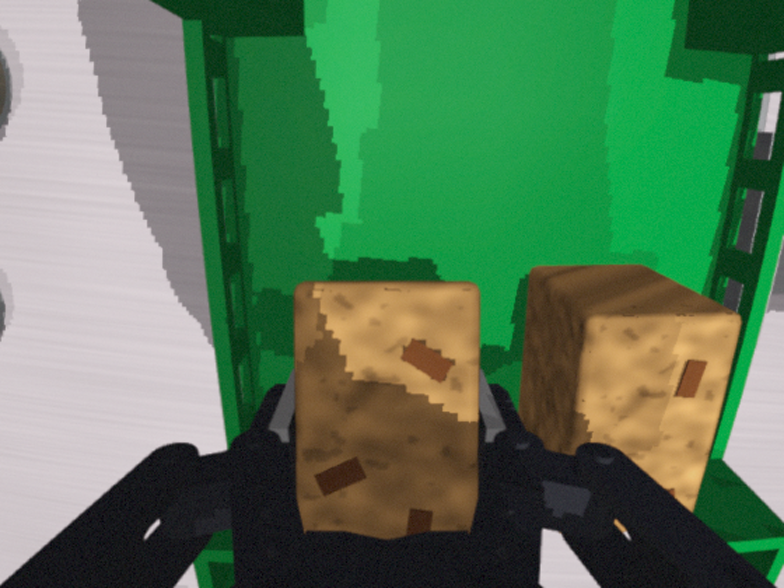

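View pics/s9.png

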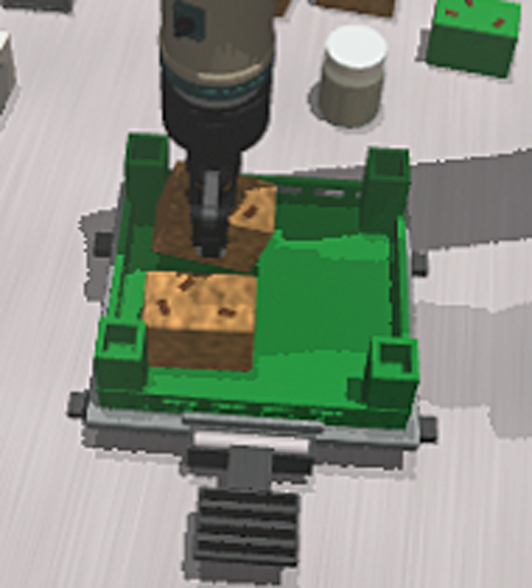

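```bash
python3 -m inch '{"travel":[[0,0,0.2],[0,0,0.4],[0,0,0.6],[0,0,0.7],[0,0,0.7],[0,0,0.7],[0,0,0.7],[0,0,0.7],[0,0,0.7],[0,0,0.7]],"twist":[0,0,0,0,0,0,0,0,0,0],"fingers":[3,3,3,3,3,3,3,3,3,3]}'
python3 -m inch '{"travel":[[0,0,0],[0,0,0],[0,0,0],[0,0,0],[0,0,0],[0,0,0],[0,0,0],[0,0,0],[0,0,0],[0,0,0]],"twist":[0,0,0,0,0,0,0,0,0,0],"fingers":[4.6,4.7,4.8,4.9,5,5.2,5.4,5.6,6,6.2]}'
python3 -c "
from h import *
go([528.9,186.4,63.5],np.radians(6.45))
d=cam('side');save(d['frame'][190:400,215:405],'s10.png',2.8)"
```

```text
clock: 24.58
eef_pos: [524.6, 188.7, 70.4]
tool_rot: [3.142, 0.0, -3.028]
force: [0.3, -0.3, -1.3]
width: 46.9
clock: 25.42
eef_pos: [524.5, 188.7, 70.4]
tool_rot: [3.142, -0.0, -3.028]
force: [-0.6, -0.6, -0.1]
width: 61.8
now [524.5 188.7  70.4] yaw -3.0276 -> travel [-0.41 -0.28  0.69] twist 0.08 q7 1.38 F [-0.6 -0.6 -0.1] w 61.8
```

View pics/s10.png

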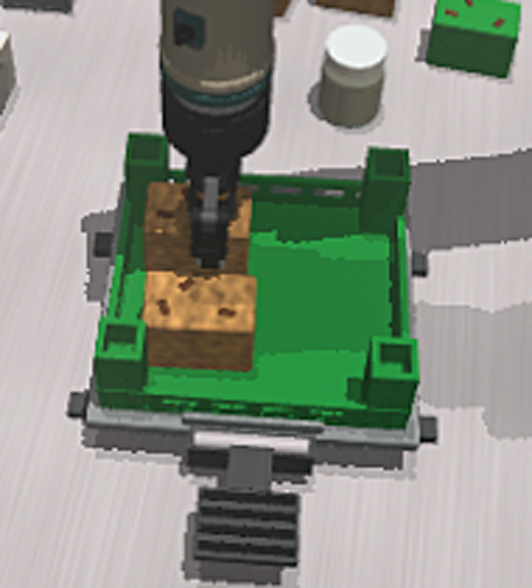

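```bash
python3 -m inch '{"travel":[[0,0,-0.3],[0,0,-1],[0,0,-2.5],[0,0,-4.5],[0,0,-7],[0,0,-9.5],[0,-1,-11],[0,-3,-12],[0,-6,-12],[0,-9.5,-12]],"twist":[0,0,0,0,0,0,2,4,6,8],"fingers":[6.2,6.2,6.2,6.2,6.2,7,7,7,7,7]}'
python3 -c "
from h import *
go([544,-167,130],np.radians(-9.7));np.set_printoptions(suppress=True,precision=2)
d=cam('top');print(np.array(blocks(d,amin=100)[0]));print(np.array(jars(d,smax=40)))
save(d['frame'][140:340,160:400],'t10.png',3.3)"
```

```text
clock: 26.3
eef_pos: [535.9, 95.5, 192.0]
tool_rot: [3.14, 0.003, 3.118]
force: [0.2, -0.0, -0.7]
width: 70.3
now [535.9  95.5 192. ] yaw 3.1182 -> travel [ -1.43 -26.23   6.2 ] twist 8.36 q7 1.42 F [ 0.2 -0.  -0.7] w 70.3
[[ 439.29 -181.82   77.85   41.82   -1.81  350.47  266.2 ]
 [ 528.75  280.91   80.46   47.83    7.54  185.43  234.92]
 [ 543.23 -166.97   76.98   45.91   -9.    343.98  229.21]
 [ 751.4   766.38   54.55   22.9   -72.3    20.75  160.03]
 [ 739.47  268.63   96.04   80.03  -24.98  191.24  163.33]
 [ 792.79  611.12   78.44   43.56   70.94   74.92  146.42]
 [1144.05 -708.79  262.48   31.33   -3.31  514.45   42.1 ]]
[[434.81 -34.29  46.54  49.1  297.61 267.2 ]
 [550.39 -52.03  47.56  48.43 303.51 225.22]
 [763.09  38.36  85.24  26.75 271.53 153.51]
 [630.1  640.45 259.86 185.66  56.92 200.21]]
```

View pics/t10.png

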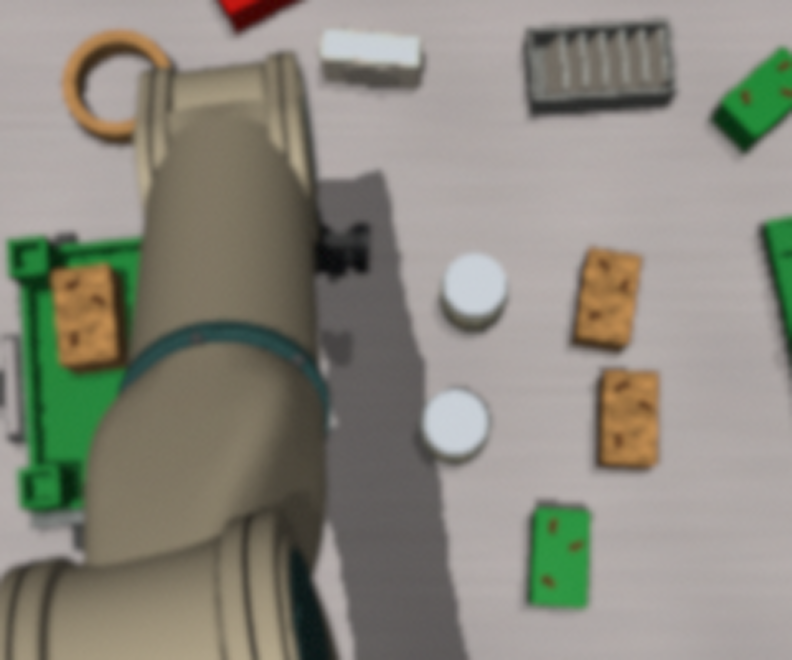

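```bash
python3 -m inch '{"travel":[[-0.2,-2,0.3],[-0.4,-5.5,1],[-0.6,-9,2],[-0.8,-12.5,3],[-1,-16,4],[-1.2,-19.5,5],[-1.3,-22.5,5.8],[-1.4,-24.8,6],[-1.4,-25.8,6.2],[-1.4,-26.2,6.2]],"twist":[1,2.5,4,5.5,7,8,8.4,8.4,8.4,8.4],"fingers":[7,7,7,7,7,7,7,7,7,7]}'
python3 -m inch '{"travel":[[0,0,0],[0,0,0],[0,0,0],[0,0,0],[0,0,0],[0,0,0],[0,0,0],[0,0,0],[0,0,0],[0,0,0]],"twist":[0,0,0,0,0,0,0,0,0,0],"fingers":[7,7,7,7,7,7,7,7,7,7]}'
python3 -c "
from h import *
go([544,-167.5,9],np.radians(-9.7))
np.set_printoptions(suppress=True,precision=2)
d=cam('wrist');save(d['frame'],'w11.png',1.4)
print(np.array(blocks(d,amin=300,vmin=60)[0]))"
```

```text
clock: 27.18
eef_pos: [542.1, -170.1, 128.4]
tool_rot: [-3.141, -0.0, 2.966]
force: [0.4, 0.4, 0.3]
width: 69.9
clock: 28.02
eef_pos: [542.5, -168.0, 128.3]
tool_rot: [-3.142, -0.0, 2.969]
force: [0.3, 0.1, 0.6]
width: 70.1
now [ 542.5 -168.   128.3] yaw 2.9692 -> travel [-0.14  0.07 11.93] twist -0.18 q7 1.78 F [0.3 0.1 0.6] w 70.1
[[ 538.78 -167.77   85.72   46.87   -9.85  276.09  212.61]
 [ 438.93 -182.39   80.22   47.8    -2.61  225.63   68.91]]
```

View pics/w11.png

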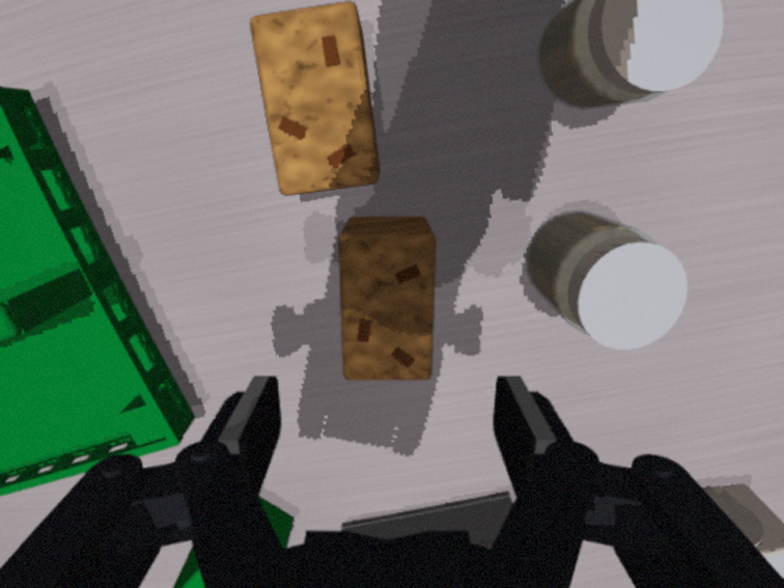

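```bash
python3 -m inch '{"travel":[[-0.1,0.05,1.5],[-0.1,0.05,4],[-0.1,0.05,7],[-0.1,0.05,9.5],[-0.1,0.05,11.2],[-0.1,0.05,12],[-0.1,0.05,12],[-0.1,0.05,12],[-0.1,0.05,12],[-0.1,0.05,12]],"twist":[0,0,0,0,0,0,0,0,0,0],"fingers":[7,7,7,7,7,7,7,7,7,7]}'
python3 -m inch '{"travel":[[0,0,0],[0,0,0],[0,0,0],[0,0,0],[0,0,0],[0,0,0],[0,0,0],[0,0,0],[0,0,0],[0,0,0]],"twist":[0,0,0,0,0,0,0,0,0,0],"fingers":[7,3,3,3,3,3,3,3,3,3]}'
python3 -c "
from h import *
a=np.radians(6.45);X=np.array([np.cos(a),np.sin(a)]);Y=np.array([-X[1],X[0]]);c=np.array([480.5,223.2])
t=c-44*X+40*Y;print(t,c-44*X-40*Y)
go([*t,165],np.radians(6.45))"
```

```text
clock: 28.9
eef_pos: [544.7, -168.0, 9.7]
tool_rot: [-3.141, 0.003, 2.969]
force: [-0.3, -0.8, 0.1]
width: 70.2
clock: 29.73
eef_pos: [544.1, -167.8, 9.1]
tool_rot: [-3.142, 0.001, 2.969]
force: [-0.7, 0.1, 6.5]
width: 47.2
[432.28506368 258.00402154] [441.27195294 178.51040028]
now [ 544.1 -167.8    9.1] yaw 2.9693 -> travel [ 18.32  40.04 -15.59] twist -16.32 q7 1.8 F [-0.7  0.1  6.5] w 47.2
```

```bash
python3 -m inch '{"travel":[[0,0,-0.5],[0,0,-1.5],[0,0,-3.2],[0,0,-5.2],[0,0,-7.5],[0.3,0.7,-10],[0.9,2,-12],[1.9,4,-13.7],[3,6.5,-14.9],[4.2,9.2,-15.5]],"twist":[0,0,0,0,0,-1,-3,-6,-9,-12],"fingers":[3,3,3,3,3,3,3,3,3,3]}'
python3 -c "
from h import *
go([432.3,258,165],np.radians(6.45))"
```

```text
clock: 30.57
eef_pos: [518.5, -69.9, 165.7]
tool_rot: [-3.141, 0.003, -3.104]
force: [0.3, 0.7, -1.8]
width: 47.3
now [518.5 -69.9 165.7] yaw -3.104 -> travel [ 7.38 33.1   0.07] twist -4.3 q7 1.77 F [ 0.3  0.7 -1.8] w 47.3
```

```bash
python3 -m inch '{"travel":[[0.7,3.2,0],[1.5,6.7,0],[2.3,10.2,0],[3.1,13.8,0],[3.9,17.4,0],[4.7,21,0],[5.5,24.6,0],[6.2,28,0],[6.8,30.6,0],[7.2,32.2,0]],"twist":[-1,-2,-3,-4,-4.2,-4.2,-4.2,-4.2,-4.2,-4.2],"fingers":[3,3,3,3,3,3,3,3,3,3]}'
python3 -c "
from h import *
go([432.3,258,165],np.radians(6.45))"
```

```text
clock: 31.4
eef_pos: [432.4, 253.2, 163.9]
tool_rot: [3.14, 0.0, -3.027]
force: [1.1, -0.4, -2.4]
width: 47.1
now [432.4 253.2 163.9] yaw -3.0266 -> travel [-0.04  0.48 -0.11] twist 0.14 q7 1.19 F [ 1.1 -0.4 -2.4] w 47.1
```

```bash
python3 -m inch '{"travel":[[0,0.3,0],[0,0.5,1],[0,0.6,2.5],[0,0.6,4.5],[0,0.6,6.3],[0,0.6,7.5],[0,0.6,8],[0,0.6,8],[0,0.6,8],[0,0.6,8]],"twist":[0,0,0,0,0,0,0,0,0,0],"fingers":[3,3,3,3,3,3,3,3,3,3]}'
python3 -c "
from h import *
go([432.3,258,63.5],np.radians(6.45))
d=cam('side');save(d['frame'][190:400,215:405],'s11.png',2.8)"
```

```text
clock: 32.23
eef_pos: [434.3, 254.9, 84.0]
tool_rot: [3.141, 0.001, -3.032]
force: [0.5, 0.4, -2.1]
width: 47.4
now [434.3 254.9  84. ] yaw -3.0321 -> travel [0.16 0.33 2.05] twist -0.18 q7 1.2 F [ 0.5  0.4 -2.1] w 47.4
```

View pics/s11.png

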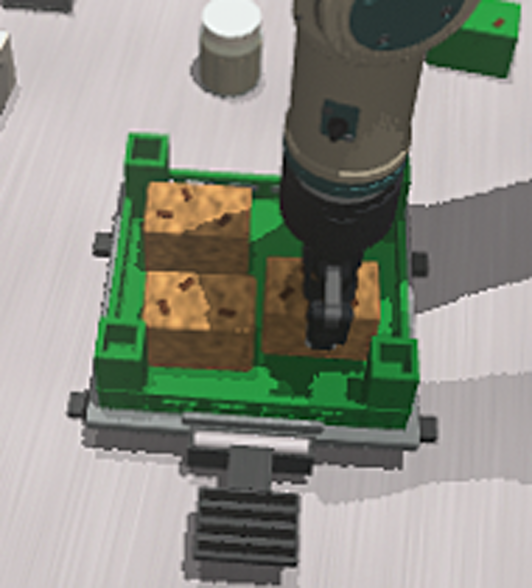

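```bash
python3 -m inch '{"travel":[[0.1,0.3,0.2],[0.1,0.3,0.6],[0.1,0.3,1],[0.1,0.3,1.3],[0.1,0.3,1.5],[0.1,0.3,1.7],[0.1,0.3,1.8],[0.1,0.3,1.9],[0.1,0.3,1.9],[0.1,0.3,1.9]],"twist":[0,0,0,0,0,0,0,0,0,0],"fingers":[3,3,3,3,3,3,3,3,3,3]}'
python3 -m inch '{"travel":[[0,0,0],[0,0,0.05],[0,0,0.1],[0,0,0.15],[0,0,0.2],[0,0,0.25],[0,0,0.25],[0,0,0.25],[0,0,0.25],[0,0,0.25]],"twist":[0,0,0,0,0,0,0,0,0,0],"fingers":[3,3,3,3,3,3,3,3,3,3]}'
```

```text
clock: 33.12
eef_pos: [432.2, 258.1, 64.3]
tool_rot: [3.142, 0.0, -3.031]
force: [0.2, 0.4, -2.5]
width: 47.1
clock: 33.95
eef_pos: [432.2, 258.2, 63.1]
tool_rot: [3.141, 0.0, -3.031]
force: [-2.7, -1.6, 11.6]
width: 47.0
```

```bash
python3 -m inch '{"travel":[[0,0,-0.1],[0,0,-0.1],[0,0,-0.1],[0,0,-0.5],[0,0,-1.5],[0,0,-3.5],[0,0,-6],[0,0,-9],[0,-1,-11.5],[0,-3.5,-12.5]],"twist":[0,0,0,0,0,0,0,0,2,4],"fingers":[6.2,6.2,6.2,6.2,6.2,6.2,6.2,7,7,7]}'
python3 -c "
from h import *
go([440,-181,130],np.radians(-2.2))
d=cam('side');save(d['frame'][190:400,215:405],'s12.png',2.8)"
```

```text
clock: 34.78
eef_pos: [437.5, 227.5, 190.8]
tool_rot: [3.136, 0.006, -3.097]
force: [1.7, 0.8, -0.3]
width: 69.7
now [437.5 227.5 190.8] yaw -3.0972 -> travel [  1.56 -40.82   6.08] twist 4.75 q7 1.18 F [ 1.7  0.8 -0.3] w 69.7
```

View pics/s12.png

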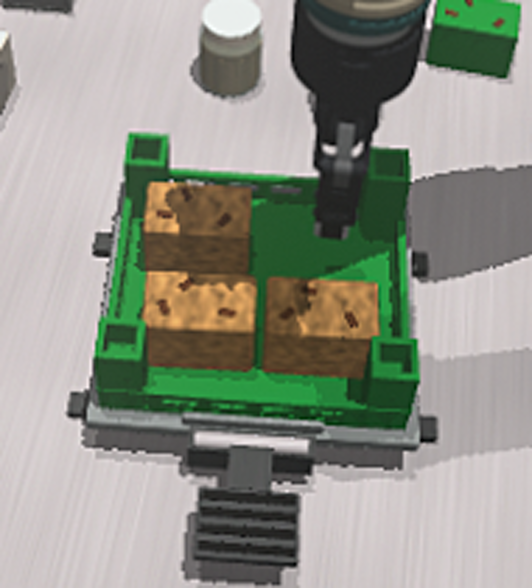

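```bash
python3 -m inch '{"travel":[[0.1,-3,0.3],[0.3,-7,1],[0.4,-11,2],[0.6,-15,3],[0.7,-19,4],[0.9,-23,5],[1,-27,5.8],[1.2,-31,6],[1.3,-35,6],[1.5,-38,6]],"twist":[1,2,3,4,4.7,4.7,4.7,4.7,4.7,4.7],"fingers":[7,7,7,7,7,7,7,7,7,7]}'
python3 -m inch '{"travel":[[0,-1,0],[0,-1.8,0],[0,-2.2,0],[0,-2.2,0],[0,-2.2,0],[0,-2.2,0],[0,-2.2,0],[0,-2.2,0],[0,-2.2,0],[0,-2.2,0]],"twist":[0,0,0,0,0,0,0,0,0,0],"fingers":[7,7,7,7,7,7,7,7,7,7]}'
python3 -c "
from h import *
go([440,-181,9],np.radians(-2.4))
np.set_printoptions(suppress=True,precision=2)
d=cam('wrist');save(d['frame'],'w13.png',1.4)
print(np.array(blocks(d,amin=300,vmin=60)[0]))"
```

```text
clock: 35.67
eef_pos: [436.0, -160.8, 127.2]
tool_rot: [-3.14, 0.0, 3.097]
force: [0.4, -0.2, 0.6]
width: 70.1
clock: 36.5
eef_pos: [435.6, -178.6, 126.8]
tool_rot: [3.141, -0.0, 3.101]
force: [0.2, -0.4, -0.1]
width: 70.1
now [ 435.6 -178.6  126.8] yaw 3.1009 -> travel [-0.45 -0.23 11.78] twist 0.07 q7 1.95 F [ 0.2 -0.4 -0.1] w 70.1
[[ 434.08 -182.94   87.3    46.87   -2.96  270.24  216.04]]
```

View pics/w13.png

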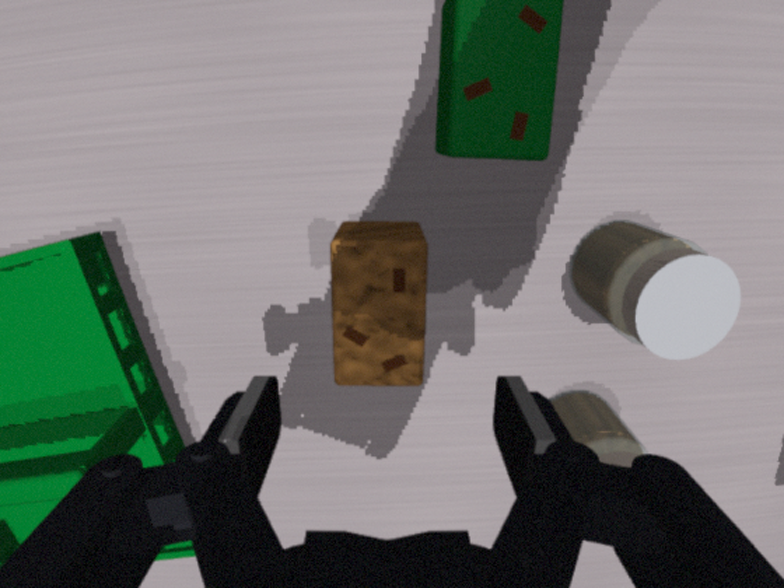

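Shift about 3.5 mm in −y and 4.5 mm in +x, then down.

```bash
python3 -m inch '{"travel":[[-0.45,-0.38,1.5],[-0.45,-0.38,4],[-0.45,-0.38,7],[-0.45,-0.38,9.5],[-0.45,-0.38,11.2],[-0.45,-0.38,11.8],[-0.45,-0.38,11.8],[-0.45,-0.38,11.8],[-0.45,-0.38,11.8],[-0.45,-0.38,11.8]],"twist":[0,0,0,0,0,0,0,0,0,0],"fingers":[7,7,7,7,7,7,7,7,7,7]}'
python3 -m inch '{"travel":[[0,0,0],[0,0,0],[0,0,0],[0,0,0],[0,0,0],[0,0,0],[0,0,0],[0,0,0],[0,0,0],[0,0,0]],"twist":[0,0,0,0,0,0,0,0,0,0],"fingers":[7,3,3,3,3,3,3,3,3,3]}'
python3 -c "
from h import *
go([440.5,179,165],np.radians(6.45))"
```

```text
clock: 37.38
eef_pos: [440.8, -183.3, 10.0]
tool_rot: [-3.141, 0.002, 3.1]
force: [-1.4, -0.2, 0.3]
width: 70.2
clock: 38.22
eef_pos: [440.3, -183.1, 9.6]
tool_rot: [-3.141, 0.001, 3.1]
force: [-0.6, 0.1, 5.5]
width: 47.3
now [ 440.3 -183.1    9.6] yaw 3.1 -> travel [  1.48  36.18 -15.54] twist -8.83 q7 1.98 F [-0.6  0.1  5.5] w 47.3
```

```bash
python3 -m inch '{"travel":[[0,0,-0.5],[0,0,-1.5],[0,0,-3.2],[0,0,-5.2],[0,0,-7.5],[0,0.7,-10],[0.1,2,-12],[0.2,4,-13.7],[0.3,6.5,-14.9],[0.4,9.2,-15.5]],"twist":[0,0,0,0,0,-1,-2,-4,-6,-8],"fingers":[3,3,3,3,3,3,3,3,3,3]}'
python3 -c "
from h import *
go([440.5,179,165],np.radians(6.45))"
```

```text
clock: 39.05
eef_pos: [440.1, -90.8, 166.1]
tool_rot: [-3.14, 0.003, -3.044]
force: [0.0, 0.4, -2.1]
width: 47.3
now [440.1 -90.8 166.1] yaw -3.0437 -> travel [-2.68 26.85  0.11] twist -0.84 q7 1.87 F [ 0.   0.4 -2.1] w 47.3
```

```bash
python3 -m inch '{"travel":[[-0.3,3,0],[-0.6,6.2,0],[-0.9,9.5,0],[-1.2,12.8,0],[-1.5,16.1,0],[-1.9,19.4,0],[-2.2,22.5,0],[-2.4,24.8,0],[-2.6,26.2,0],[-2.7,26.8,0]],"twist":[0,-0.5,-0.8,-0.8,-0.8,-0.8,-0.8,-0.8,-0.8,-0.8],"fingers":[3,3,3,3,3,3,3,3,3,3]}'
python3 -m inch '{"travel":[[0,0,0],[0,0,0],[0,0,1],[0,0,2.5],[0,0,4.5],[0,0,6.3],[0,0,7.5],[0,0,8],[0,0,8],[0,0,8]],"twist":[0,0,0,0,0,0,0,0,0,0],"fingers":[3,3,3,3,3,3,3,3,3,3]}'
python3 -c "
from h import *
go([440.5,179,63.5],np.radians(6.45))
d=cam('side');save(d['frame'][190:400,215:405],'s13.png',2.8)"
```

```text
clock: 39.88
eef_pos: [439.6, 181.4, 164.4]
tool_rot: [3.14, 0.0, -3.025]
force: [-0.2, -0.3, -1.1]
width: 47.1
clock: 40.72
eef_pos: [440.6, 177.5, 84.2]
tool_rot: [-3.141, -0.0, -3.031]
force: [-0.3, 0.3, -0.7]
width: 47.4
now [440.6 177.5  84.2] yaw -3.0311 -> travel [-0.01  0.15  2.07] twist -0.12 q7 1.33 F [-0.3  0.3 -0.7] w 47.4
```

View pics/s13.png

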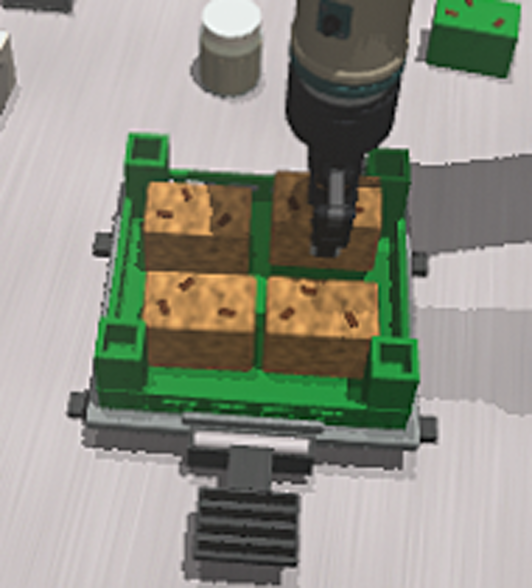

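```bash
python3 -m inch '{"travel":[[-0.3,0.25,0.2],[-0.3,0.25,0.6],[-0.3,0.25,1],[-0.3,0.25,1.3],[-0.3,0.25,1.5],[-0.3,0.25,1.7],[-0.3,0.25,1.8],[-0.3,0.25,1.9],[-0.3,0.25,1.9],[-0.3,0.25,1.9]],"twist":[0,0,0,0,0,0,0,0,0,0],"fingers":[3,3,3,3,3,3,3,3,3,3]}'
python3 -m inch '{"travel":[[0,0,0],[0,0,0.05],[0,0,0.1],[0,0,0.15],[0,0,0.2],[0,0,0.25],[0,0,0.25],[0,0,0.25],[0,0,0.25],[0,0,0.25]],"twist":[0,0,0,0,0,0,0,0,0,0],"fingers":[3,3,3,3,3,3,3,3,3,3]}'
```

```text
clock: 41.6
eef_pos: [443.0, 181.3, 64.8]
tool_rot: [3.142, -0.0, -3.029]
force: [-1.0, 0.5, -1.4]
width: 47.3
clock: 42.43
eef_pos: [443.0, 181.4, 63.5]
tool_rot: [3.141, 0.001, -3.029]
force: [-2.7, -0.5, 12.9]
width: 47.3
```

```bash
python3 -m inch '{"travel":[[0,0,-0.1],[0,0,-0.1],[0,0,-0.1],[0,0,-0.5],[0,0,-1.5],[0,0,-3.5],[0,0,-6],[0,0,-9],[0,0,-12.5],[0,0,-16]],"twist":[0,0,0,0,0,0,0,0,0,0],"fingers":[5.7,5.7,5.7,5.7,5.7,5.7,5.7,6,7,7]}'
python3 -c "
from h import *
d=cam('wrist');save(d['frame'],'w14.png',1.4)
d=cam('side');save(d['frame'][190:400,215:405],'s14.png',2.8);save(d['frame'][80:160,275:375],'s14b.png',7)
d=cam('top');save(d['frame'][180:300,375:495],'t14.png',5)"
```

```text
clock: 43.27
eef_pos: [442.4, 181.0, 224.4]
tool_rot: [-3.141, -0.0, -3.03]
force: [1.1, 0.5, -0.8]
width: 69.7
```

View pics/w14.png

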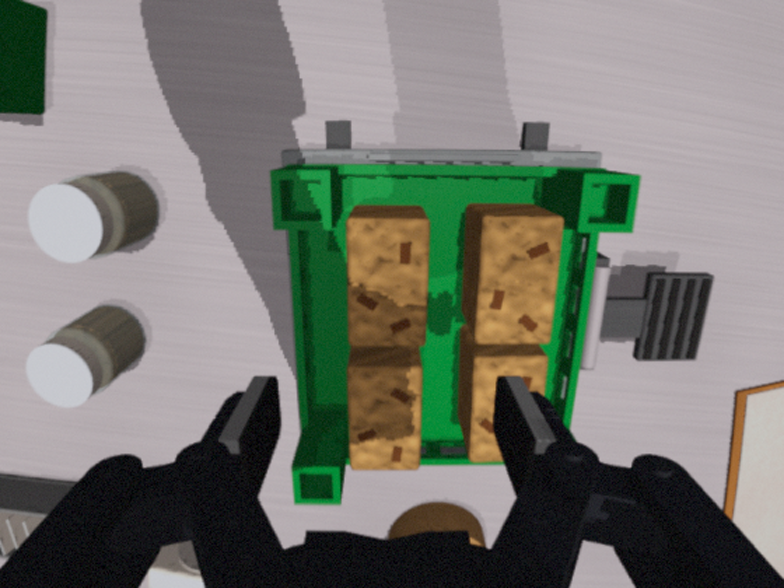

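View pics/s14.png

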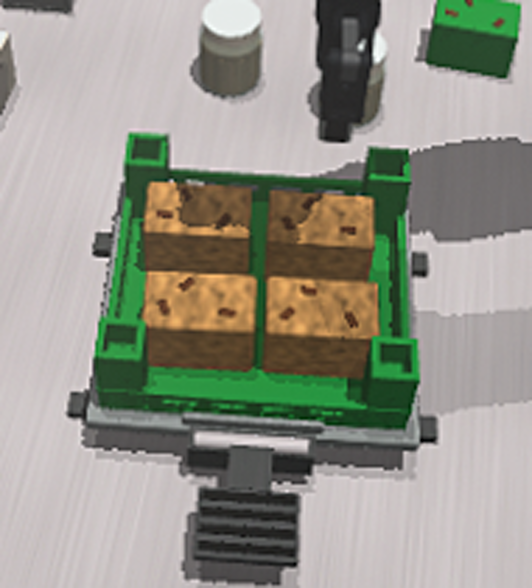

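View pics/t14.png

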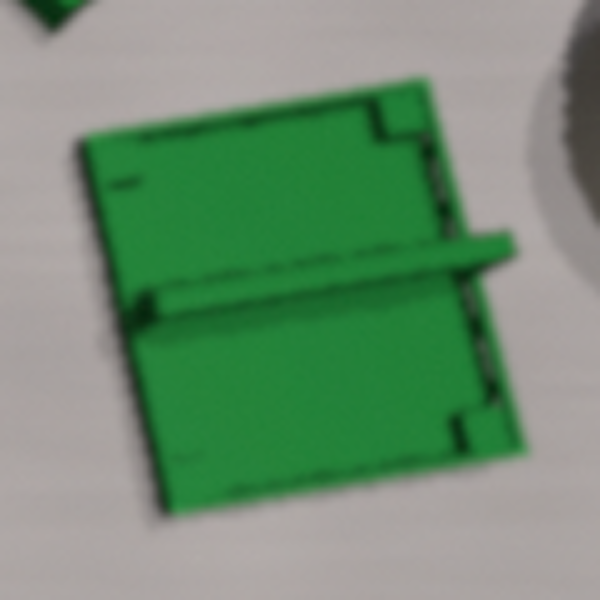

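View pics/s14b.png

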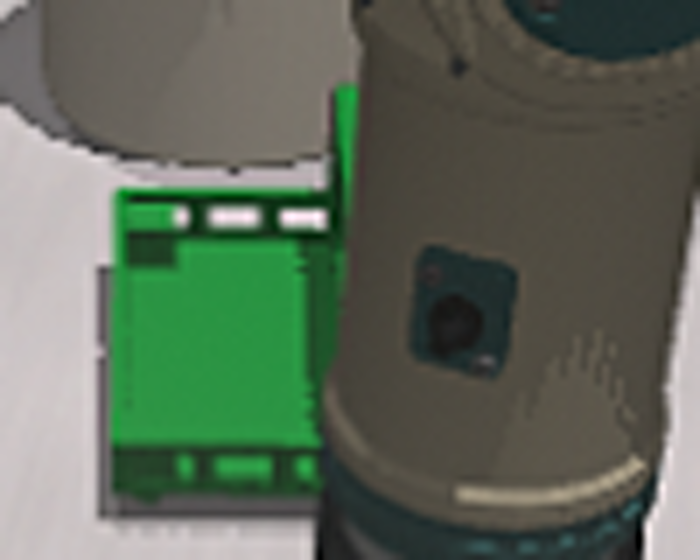

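Run:
```python
from h import *
np.set_printoptions(suppress=True,precision=1)
d=cam("top")
px=np.array([(85,137),(430,80),(527,452),(168,515)])/5+[375,180]
P=onz(d,px,46); print(P, P.mean(0))
for i in range(4):
    v=P[i]-P[i-1]; print(np.linalg.norm(v),np.degrees(np.arctan2(v[1],v[0])))
go([*P.mean(0)[:2],280],np.radians(102))
go([*P.mean(0)[:2],280],np.radians(12))
```

```text
[[ 609.4 -308.9   46. ]
 [ 642.5 -509.3   46. ]
 [ 428.  -543.6   46. ]
 [ 393.4 -342.7   46. ]] [ 518.3 -426.1   46. ]
218.62846678035564 8.907991228454069
203.10755570980285 -80.63052117323684
217.14919704792226 -170.91542024246212
203.79405769792993 99.78413339739058
now [443.3 181.6 223.8] yaw -3.0294 -> travel [ -0.7 -61.2  -5.6] twist 84.43 q7 1.3 F [-1.  -0.4 -1.7] w 70.0
now [443.3 181.6 223.8] yaw -3.0294 -> travel [ -0.7 -61.2  -5.6] twist -5.57 q7 1.3 F [-1.  -0.4 -1.7] w 70.0
```

```bash
python3 -m inch '{"travel":[[0,-2,-0.5],[0,-6,-1.5],[0,-10,-2.5],[-0.1,-14,-3.5],[-0.1,-18,-4.5],[-0.2,-22,-5.3],[-0.3,-26,-5.6],[-0.3,-30,-5.6],[-0.4,-34,-5.6],[-0.5,-38,-5.6]],"twist":[3,8,13,18,23,28,33,38,43,48],"fingers":[5,5,5,5,5,5,5,5,5,5]}'
python3 -c "
from h import *
go([518,-426,280],np.radians(99.1))"
```

```text
clock: 44.3
eef_pos: [489.4, -197.2, 277.1]
tool_rot: [-3.14, -0.003, 2.412]
force: [1.0, 0.9, -0.2]
width: 49.8
now [ 489.4 -197.2  277.1] yaw 2.4117 -> travel [-17.39 -15.14  -0.29] twist 39.08 q7 1.37 F [ 1.   0.9 -0.2] w 49.8
```

```bash
python3 -m inch '{"travel":[[-2.2,-2,0],[-4.9,-4.3,0],[-7.6,-6.7,0],[-10.3,-9,0],[-13,-11.3,0],[-15,-13.3,0],[-16.5,-14.5,0],[-17.2,-15,0],[-17.3,-15,0],[-17.3,-15,0]],"twist":[5,11,17,23,29,34,38,39,39,39],"fingers":[5,5,5,5,5,5,5,5,5,5]}'
python3 -c "
from h import *
go([518,-426,280],np.radians(99.1))
d=cam('wrist');save(d['frame'],'w15.png',1.4);np.save('w15.npy',d,allow_pickle=True)"
```

```text
clock: 45.13
eef_pos: [520.2, -421.4, 276.9]
tool_rot: [-3.14, -0.003, 1.737]
force: [0.6, 0.3, 0.3]
width: 49.8
now [ 520.2 -421.4  276.9] yaw 1.7372 -> travel [-0.41 -0.3  -0.31] twist 0.43 q7 1.11 F [0.6 0.3 0.3] w 49.8
```

View pics/w15.png

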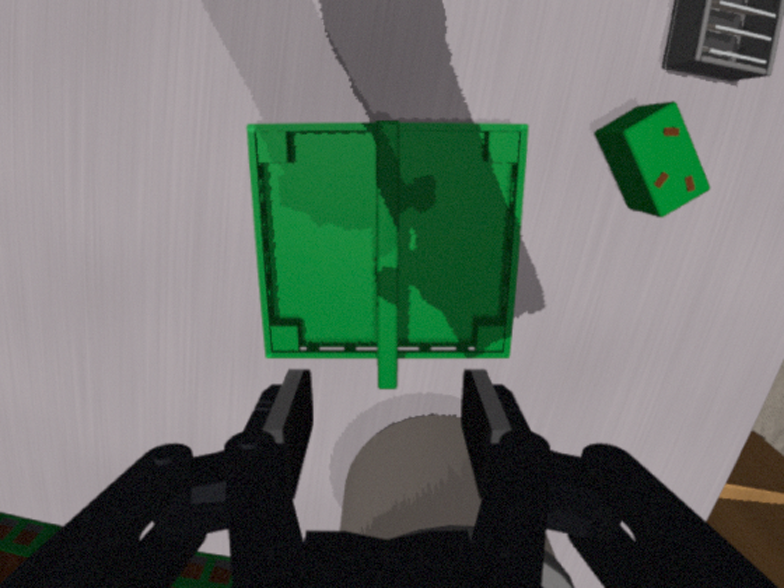

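Run:
```python
from h import *
np.set_printoptions(suppress=True,precision=2)
d=np.load('w15.npy',allow_pickle=True).item();s=st();print(s['eef_pos'],s['tool_rot'])
P=onz(d,np.array([(248,125),(527,125),(508,357),(268,357)])/1.4,46);print(P.mean(0))
for i in range(4):
    v=P[i]-P[i-1]; print(np.linalg.norm(v),np.degrees(np.arctan2(v[1],v[0])))
H=onz(d,np.array([(387,122),(387.7,388)])/1.4,106); v=H[1]-H[0];print(H,H.mean(0),np.linalg.norm(v),np.degrees(np.arctan2(v[1],v[0])))
# where is tool centre line in the image: mid fingers
f=d['frame'];save(f[180:290,180:380],'w15b.png',4)
```

```text
[ 520.65 -420.72  277.38] [-3.14 -0.    1.74]
[ 520.53 -427.18   46.  ]
199.60192073052642 99.92129114895481
219.14996436216535 9.548264140128039
199.3933026391412 -80.49607481222851
217.6962487329754 -170.39792702333764
[[ 503.63 -330.07  106.  ]
 [ 536.76 -523.39  106.  ]] [ 520.2  -426.73  106.  ] 196.1449004770017 -80.27630360347874
```

View pics/w15b.png

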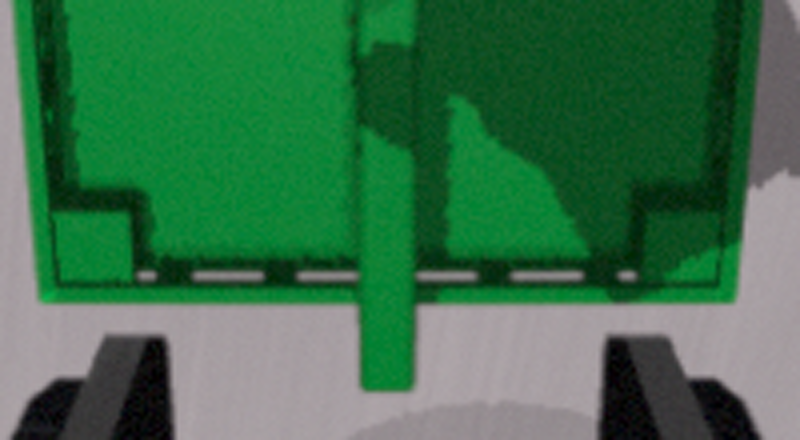

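```bash
python3 -c "
from h import *
go([520.2,-426.9,62.5],np.radians(99.55))"
```

```text
now [ 520.6 -420.7  277.4] yaw 1.7381 -> travel [-0.6  -0.15 21.49] twist 0.04 q7 1.11 F [-0.5  0.3  0.4] w 50.0
```

```bash
python3 -m inch '{"travel":[[-0.2,-0.05,2],[-0.4,-0.1,4.5],[-0.6,-0.15,7],[-0.6,-0.15,9.5],[-0.6,-0.15,12],[-0.6,-0.15,14],[-0.6,-0.15,15.5],[-0.6,-0.15,16],[-0.6,-0.15,16],[-0.6,-0.15,16]],"twist":[0,0,0,0,0,0,0,0,0,0],"fingers":[5,5,5,5,5,5,5,5,5,5]}'
python3 -c "
from h import *
d=cam('wrist');save(d['frame'],'w16.png',1.4);d=cam('side');save(d['frame'][60:180,260:400],'s16.png',5)
go([520.2,-426.9,62.5],np.radians(99.55))"
```

```text
clock: 46.02
eef_pos: [520.6, -428.2, 119.2]
tool_rot: [3.141, 0.0, 1.737]
force: [0.5, 0.1, 0.4]
width: 49.9
now [ 520.7 -429.1  119.9] yaw 1.7362 -> travel [ 0.23 -0.02  5.74] twist -0.07 q7 1.2 F [-1.1  0.5  0.5] w 50.0
```

View pics/w16.png

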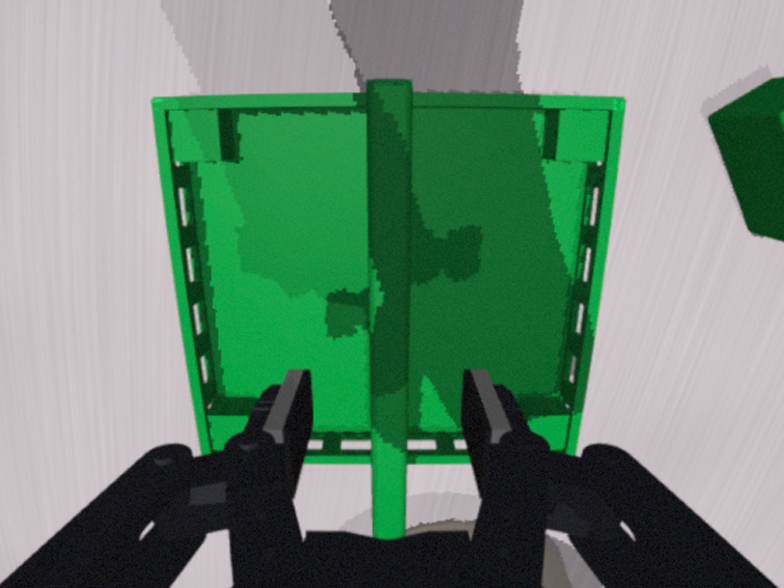

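View pics/s16.png

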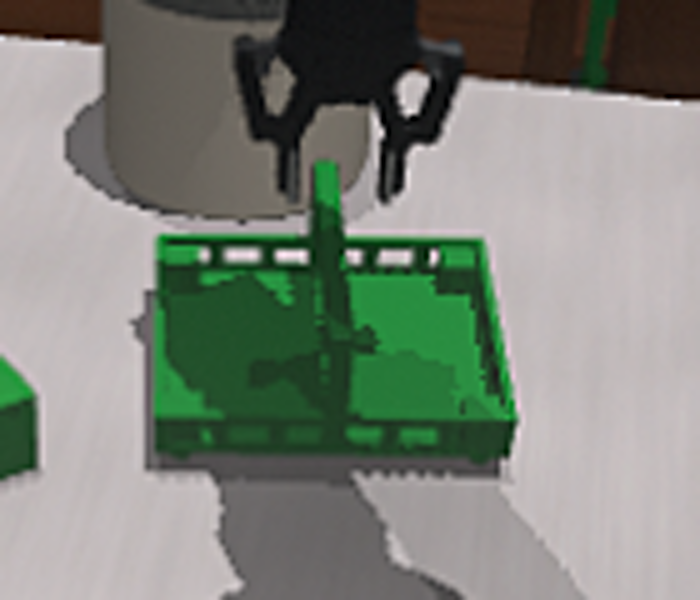

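Handle centred between the jaws (column ~388). Descend and close.

```bash
python3 -m inch '{"travel":[[0.1,0,0.5],[0.2,0,1.5],[0.2,0,3],[0.2,0,4.2],[0.2,0,5],[0.2,0,5.5],[0.2,0,5.6],[0.2,0,5.6],[0.2,0,5.6],[0.2,0,5.6]],"twist":[0,0,0,0,0,0,0,0,0,0],"fingers":[5,5,5,5,5,5,5,5,5,5]}'
python3 -m inch '{"travel":[[0,0,0],[0,0,0],[0,0,0],[0,0,0],[0,0,0],[0,0,0],[0,0,0],[0,0,0],[0,0,0],[0,0,0]],"twist":[0,0,0,0,0,0,0,0,0,0],"fingers":[3,1,0,0,0,0,0,0,0,0]}'
python3 -c "
from h import *
go([480.5,223.2,260],np.radians(96.45))"
```

```text
clock: 46.95
eef_pos: [519.9, -427.4, 63.0]
tool_rot: [3.141, 0.001, 1.735]
force: [0.2, -0.0, -0.1]
width: 49.8
clock: 47.78
eef_pos: [519.9, -427.1, 62.9]
tool_rot: [3.141, 0.0, 1.735]
force: [0.3, 1.1, 5.8]
width: 14.8
now [ 519.9 -427.1   62.9] yaw 1.7354 -> travel [ 64.79   6.77 -19.71] twist 2.98 q7 1.23 F [0.3 1.1 5.8] w 14.8
```

```bash
python3 -m inch '{"travel":[[0,0,-0.3],[0,0,-0.9],[0,0,-2],[0,0,-3.5],[0,0,-5.5],[0,0,-7.5],[0,0,-9.5],[0,0,-11.5],[0,0,-13.3],[0,0,-14.5]],"twist":[0,0,0,0,0,0,0,0,0,0],"fingers":[0,0,0,0,0,0,0,0,0,0]}'
python3 -m inch '{"travel":[[0.5,0,-0.8],[1.5,0.1,-1.5],[3,0.3,-1.8],[5,0.5,-1.8],[7.5,0.8,-1.8],[10,1,-1.8],[12.5,1.3,-1.8],[15,1.6,-1.8],[17.5,1.8,-1.8],[20,2.1,-1.8]],"twist":[0,0,0,0,0,0,0,0,0,0],"fingers":[0,0,0,0,0,0,0,0,0,0]}'
python3 -c "
from h import *
go([480.5,223.2,225],np.radians(96.45))
d=cam('wrist');save(d['frame'],'w17.png',1)"
```

```text
clock: 48.62
eef_pos: [519.6, -427.5, 209.8]
tool_rot: [3.14, 0.002, 1.735]
force: [0.8, -1.3, -3.7]
width: 14.8
clock: 49.45
eef_pos: [506.2, -223.4, 224.7]
tool_rot: [-3.14, -0.002, 1.736]
force: [-0.4, 0.8, -4.1]
width: 15.0
now [ 506.2 -223.4  224.7] yaw 1.7359 -> travel [ 4.448e+01  4.800e+00 -3.000e-02] twist 3.01 q7 0.9 F [-0.4  0.8 -4.1] w 15.0
```

View pics/w17.png

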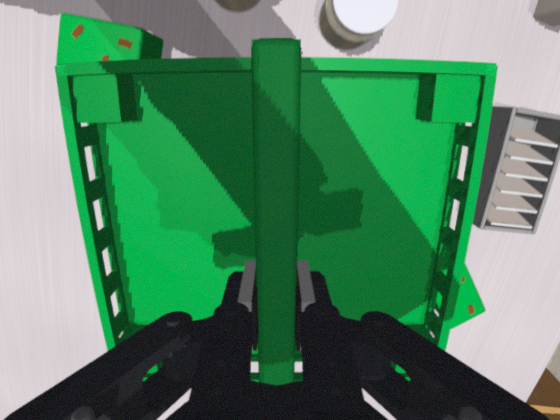

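```bash
python3 -m inch '{"travel":[[2.5,0.3,0],[5,0.5,0],[7.5,0.8,0],[10,1.1,0],[12.5,1.3,0],[15,1.6,0],[17.5,1.9,0],[20,2.2,0],[22.5,2.4,0],[25,2.7,0]],"twist":[0,0.5,1,1.5,2,2.5,3,3,3,3],"fingers":[0,0,0,0,0,0,0,0,0,0]}'
python3 -c "
from h import *
go([480.5,223.2,225],np.radians(96.45))"
```

```text
clock: 50.33
eef_pos: [491.5, 26.8, 224.9]
tool_rot: [-3.14, -0.001, 1.684]
force: [0.7, -0.3, -4.2]
width: 15.2
now [491.5  26.8 224.9] yaw 1.6836 -> travel [ 1.964e+01  1.120e+00 -1.000e-02] twist 0.01 q7 0.39 F [ 0.7 -0.3 -4.2] w 15.2
```

```bash
python3 -m inch '{"travel":[[2.5,0.1,0],[5,0.3,0],[7.5,0.4,0],[10,0.6,0],[12.5,0.7,0],[15,0.8,0],[17,1,0],[18.3,1,0],[19.1,1.1,0],[19.4,1.1,0]],"twist":[0,0,0,0,0,0,0,0,0,0],"fingers":[0,0,0,0,0,0,0,0,0,0]}'
python3 -m inch '{"travel":[[0,0,0],[0,0,0],[0,0,0],[0,0,0],[0,0,0],[0,0,0],[0,0,0],[0,0,0],[0,0,0],[0,0,0]],"twist":[0,0,0,0,0,0,0,0,0,0],"fingers":[0,0,0,0,0,0,0,0,0,0]}'
python3 -c "
from h import *
go([480.5,223.2,200],np.radians(96.45))
d=cam('wrist');save(d['frame'],'w18.png',1.4);d=cam('side');save(d['frame'][170:380,190:420],'s18.png',3.4)
d=cam('top');save(d['frame'][180:320,130:290],'t18.png',4.5)"
```

```text
clock: 51.17
eef_pos: [481.7, 220.0, 225.0]
tool_rot: [-3.141, 0.0, 1.685]
force: [0.2, 0.0, -3.7]
width: 15.0
clock: 52.0
eef_pos: [482.4, 218.9, 225.3]
tool_rot: [-3.142, -0.0, 1.683]
force: [0.3, -0.2, -3.3]
width: 14.8
now [482.4 218.9 225.3] yaw 1.6829 -> travel [ 0.45 -0.14  2.53] twist -0.02 q7 0.03 F [ 0.3 -0.2 -3.3] w 14.8
```

View pics/w18.png

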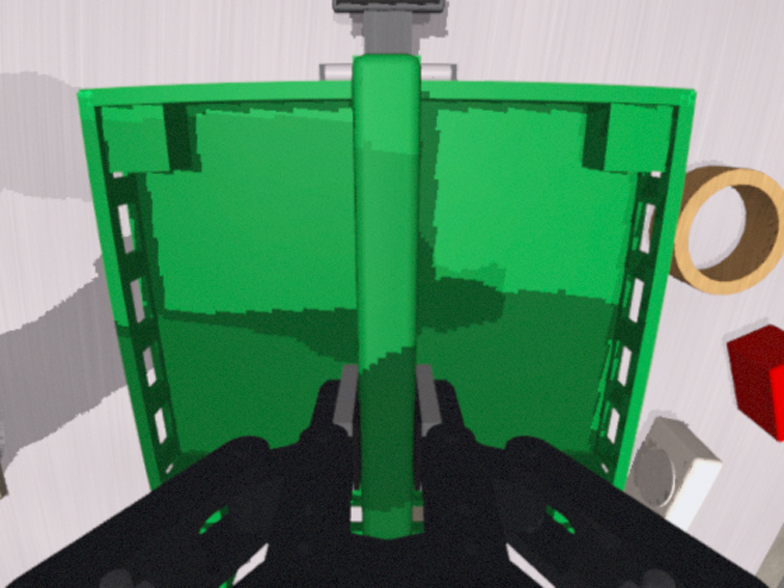

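View pics/s18.png

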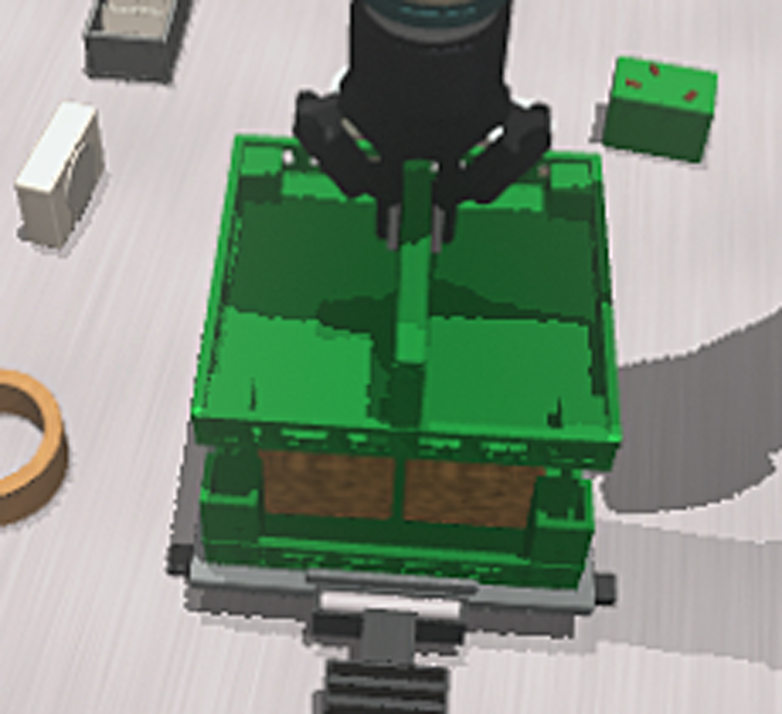

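View pics/t18.png

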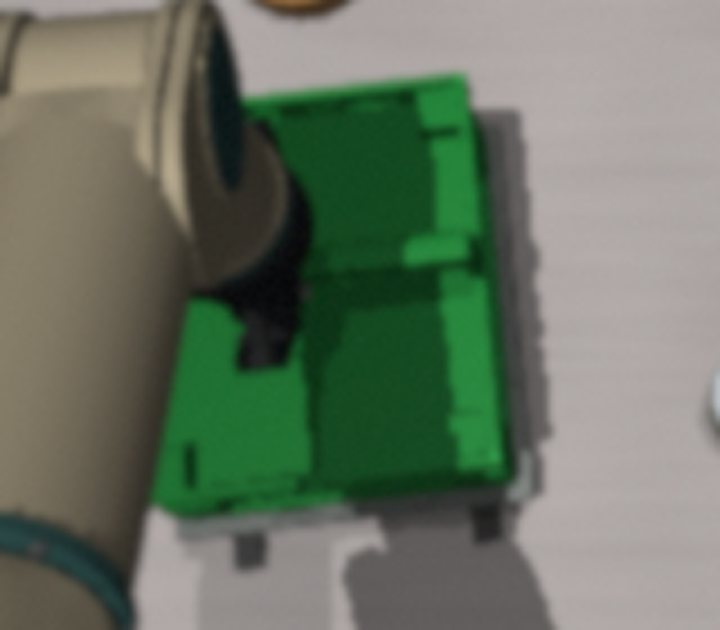

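Run:
```python
from h import *
d=cam('side'); np.save('s18.npy',d,allow_pickle=True); f=d["frame"]
q=[f[200:240,245:295],f[200:240,340:390],f[275:315,235:285],f[275:315,345:395]]
im=np.vstack([np.hstack(q[:2]),np.hstack(q[2:])]); save(im,"s18q.png",7)
d=cam('wrist'); np.save('w18.npy',d,allow_pickle=True); f=d["frame"]
```

```text
(no output)
```

View pics/s18q.png

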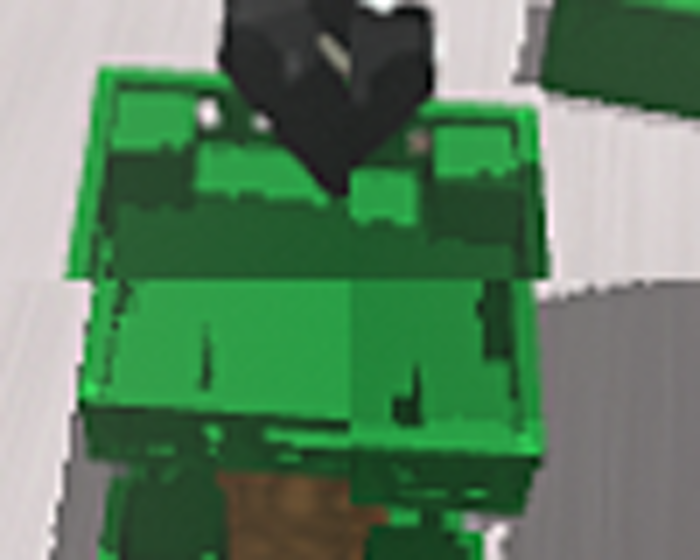

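Run:
```python
from h import *
np.set_printoptions(suppress=True,precision=2)
def rep(P):
    print(P.mean(0)); 
    for i in range(4):
        v=P[i]-P[i-1]; print(round(np.linalg.norm(v),1),np.round(np.degrees(np.arctan2(v[1],v[0])),2),end=' ; ')
    print()
d=np.load('s18.npy',allow_pickle=True).item()
px=[(245+100/7,200+68/7),(340+186/7,200+108/7),(345+192/7,275+172/7),(235+80/7,275+122/7)]
zt=st()['eef_pos'][2]-62.9+46;print(zt,st()['eef_pos'])
rep(onz(d,px,zt))
px=np.array([(192,55),(612,78),(626,422),(147,393)])/4.2+[215,225]
rep(onz(d,px,124))
w=np.load('w18.npy',allow_pickle=True).item()
P=onz(w,np.array([(79,91),(695,92)])/1.4,zt);print(P,P.mean(0),P[1]-P[0])
a=np.radians(6.45);Y=np.array([-np.sin(a),np.cos(a)])
print(P.mean(0)[:2]-100*Y, np.degrees(np.arctan2(*(P[1]-P[0])[[1,0]])))
H=onz(w,np.array([(386.5,58),(387,400)])/1.4,zt+60);v=H[0]-H[1];print(H,np.degrees(np.arctan2(v[1],v[0])),H[0][:2]-100*Y)
```

```text
208.42878963380872 [482.42 218.89 225.33]
[481.22 221.04 208.43]
200.9 -83.47 ; 220.4 -173.47 ; 199.5 96.31 ; 219.6 6.91 ; 
[481.2  225.92 124.  ]
199.1 -83.03 ; 218.7 -173.34 ; 198.5 95.88 ; 214.9 6.83 ; 
[[360.77 305.47 208.43]
 [579.57 329.83 208.43]] [470.17 317.65 208.43] [218.8   24.36   0.  ]
[481.4  218.28] 6.353141771157304
[[470.24 316.14 268.43]
 [480.   230.94 268.43]] 96.53499156888356 [481.48 216.78]
```

```bash
python3 -m inch '{"travel":[[0.2,0,0],[0.4,0,0.3],[0.5,0.02,0.8],[0.5,0.02,1.4],[0.5,0.02,2],[0.5,0.02,2.5],[0.5,0.02,2.8],[0.5,0.02,3],[0.5,0.02,3],[0.5,0.02,3]],"twist":[0,0,0,0,0,0,0,0,0,0],"fingers":[0,0,0,0,0,0,0,0,0,0]}'
python3 -c "
from h import *
go([482,224,171],np.radians(96.45))
d=cam('side');save(d['frame'][170:380,190:420],'s19.png',3.4)"
```

```text
clock: 53.08
eef_pos: [482.1, 223.8, 195.3]
tool_rot: [3.142, 0.0, 1.683]
force: [-1.3, -0.6, -3.9]
width: 15.2
now [482.1 223.8 195.3] yaw 1.6827 -> travel [ 0.02 -0.01  2.43] twist -0.04 q7 0.05 F [-1.3 -0.6 -3.9] w 15.2
```

View pics/s19.png

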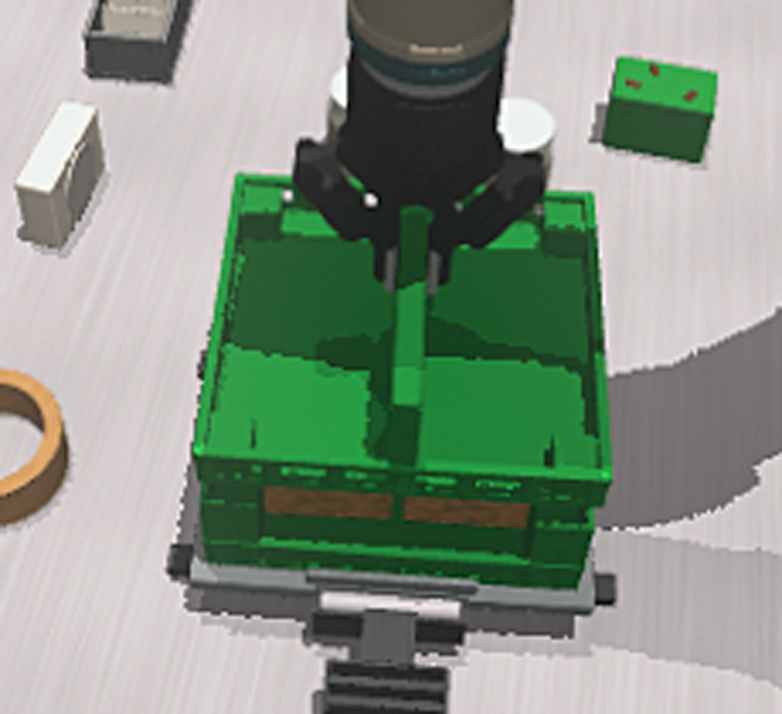

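Aligned visually. Lower slowly watching the force.

```bash
python3 -m inch '{"travel":[[0,0,0.1],[0,0,0.2],[0,0,0.3],[0,0,0.4],[0,0,0.5],[0,0,0.6],[0,0,0.7],[0,0,0.8],[0,0,0.9],[0,0,0.9]],"twist":[0,0,0,0,0,0,0,0,0,0],"fingers":[0,0,0,0,0,0,0,0,0,0]}'
python3 -m inch '{"travel":[[0,0,0.05],[0,0,0.1],[0,0,0.15],[0,0,0.2],[0,0,0.25],[0,0,0.3],[0,0,0.35],[0,0,0.4],[0,0,0.4],[0,0,0.4]],"twist":[0,0,0,0,0,0,0,0,0,0],"fingers":[0,0,0,0,0,0,0,0,0,0]}'
```

```text
clock: 53.97
eef_pos: [481.9, 223.8, 186.1]
tool_rot: [-3.141, 0.0, 1.683]
force: [0.5, 0.7, -3.8]
width: 15.2
clock: 54.8
eef_pos: [482.0, 223.8, 182.3]
tool_rot: [-3.142, -0.0, 1.683]
force: [0.1, 0.6, -3.1]
width: 14.9
```

```bash
python3 -m inch '{"travel":[[0,0,0.1],[0,0,0.2],[0,0,0.3],[0,0,0.4],[0,0,0.5],[0,0,0.6],[0,0,0.7],[0,0,0.8],[0,0,0.8],[0,0,0.8]],"twist":[0,0,0,0,0,0,0,0,0,0],"fingers":[0,0,0,0,0,0,0,0,0,0]}'
python3 -m inch '{"travel":[[0,0,0.05],[0,0,0.1],[0,0,0.15],[0,0,0.2],[0,0,0.25],[0,0,0.25],[0,0,0.25],[0,0,0.25],[0,0,0.25],[0,0,0.25]],"twist":[0,0,0,0,0,0,0,0,0,0],"fingers":[0,0,0,0,0,0,0,0,0,0]}'
```

```text
clock: 55.63
eef_pos: [482.0, 223.9, 174.3]
tool_rot: [-3.141, 0.0, 1.683]
force: [-0.1, 0.4, -3.6]
width: 15.1
clock: 56.47
eef_pos: [482.1, 223.9, 171.9]
tool_rot: [3.142, -0.0, 1.683]
force: [-0.1, -0.5, -3.6]
width: 15.3
```

```bash
python3 -m inch '{"travel":[[0,0,0.03],[0,0,0.06],[0,0,0.1],[0,0,0.13],[0,0,0.16],[0,0,0.2],[0,0,0.2],[0,0,0.2],[0,0,0.2],[0,0,0.2]],"twist":[0,0,0,0,0,0,0,0,0,0],"fingers":[0,0,0,0,0,0,0,0,0,0]}'
```

```text
clock: 57.3
eef_pos: [482.1, 223.9, 171.1]
tool_rot: [3.141, -0.001, 1.683]
force: [-3.0, 0.4, 8.4]
width: 15.1
```

```bash
python3 -m inch '{"travel":[[0,0,0],[0,0,0],[0,0,0],[0,0,0],[0,0,-0.1],[0,0,-0.1],[0,0,-0.1],[0,0,-0.1],[0,0,-0.1],[0,0,-0.1]],"twist":[0,0,0,0,0,0,0,0,0,0],"fingers":[2,2.5,3,3.5,4,4,4,4,4,4]}'
python3 -m inch '{"travel":[[0,0,-0.5],[0,0,-1.5],[0,0,-3],[0,0,-5],[0,0,-7],[0,0,-8.5],[0,0,-9.5],[0,0,-10],[0,0,-10],[0,0,-10]],"twist":[0,0,0,0,0,0,0,0,0,0],"fingers":[4,4,4,4,4,5,6,7,7,7]}'
python3 -c "
from h import *
go([440,-35,200],np.radians(0))
d=cam('wrist');save(d['frame'],'w20.png',1.4);d=cam('side');save(d['frame'][90:390,190:420],'s20.png',2)
np.set_printoptions(suppress=True,precision=2)
d=cam('top');print(np.array(jars(d,smax=40)));save(d['frame'],'t20.png',1.4)"
```

```text
clock: 58.13
eef_pos: [482.0, 223.9, 170.8]
tool_rot: [-3.142, 0.0, 1.683]
force: [0.5, 0.4, 0.9]
width: 39.8
clock: 58.97
eef_pos: [481.7, 223.9, 270.6]
tool_rot: [-3.141, -0.0, 1.683]
force: [-0.0, 0.1, 0.5]
width: 70.1
now [481.7 223.9 270.6] yaw 1.6831 -> travel [-25.26  -7.05   7.06] twist -83.56 q7 -0.02 F [-0.   0.1  0.5] w 70.1
[[433.44 -34.28  46.55  46.35 297.58 267.23]
 [550.39 -52.02  47.54  48.43 303.49 225.24]
 [763.26  38.5   84.92  26.44 271.54 153.45]
 [629.95 640.83 259.71 185.14  56.88 200.21]]
```

View pics/w20.png

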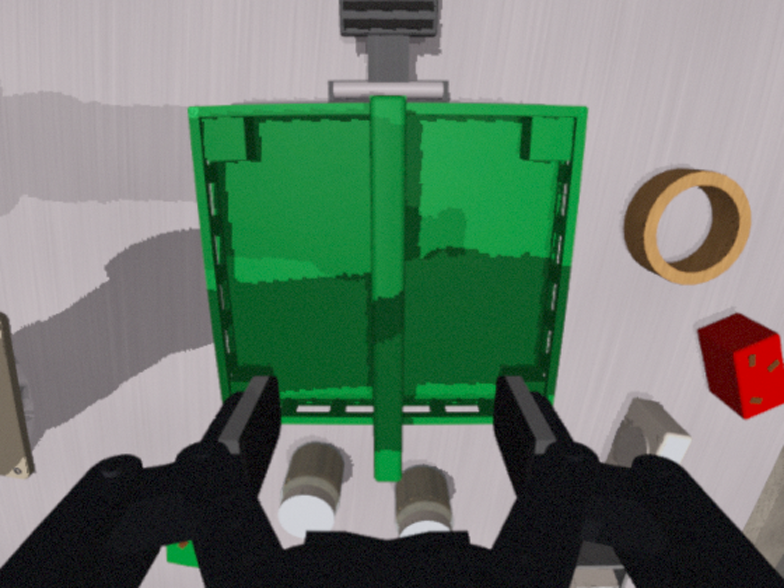

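View pics/s20.png

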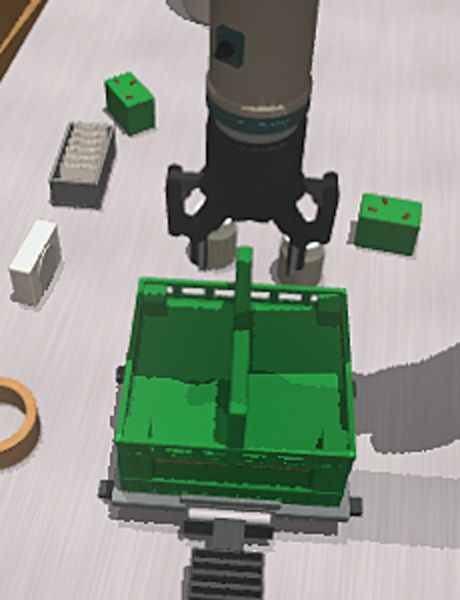

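View pics/t20.png

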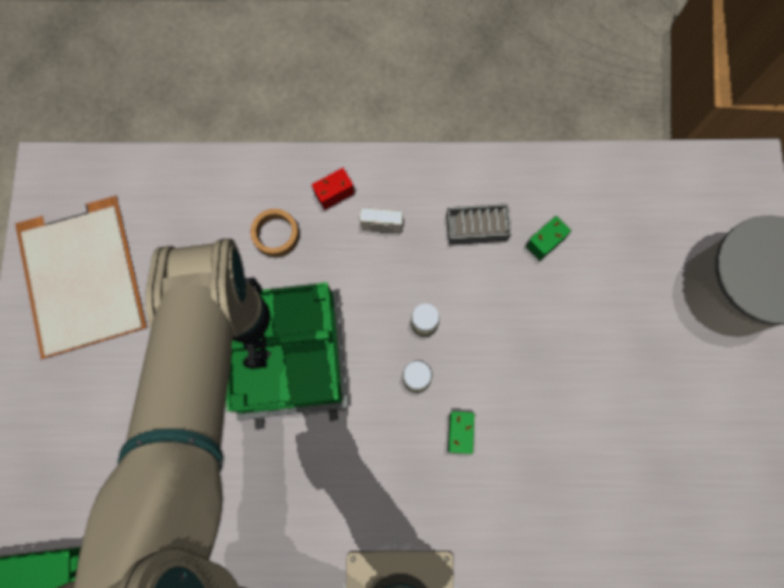

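```bash
python3 -c "
from h import *
go([434,-35.5,150],np.radians(6.45))"
python3 -m inch '{"travel":[[-1,-0.3,0],[-3.5,-1,0],[-6.5,-1.9,0],[-9.5,-2.7,0],[-12.5,-3.6,0],[-15.5,-4.4,1],[-18.5,-5.3,2.5],[-21,-6,4.5],[-23,-6.6,6.5],[-24.5,-7,8.5]],"twist":[-4,-10,-17,-24,-31,-38,-45,-52,-59,-66],"fingers":[7.8,7.8,7.8,7.8,7.8,7.8,7.8,7.8,7.8,7.8]}'
python3 -c "
from h import *
go([434,-35.5,120],np.radians(6.45))"
```

```text
now [481.4 223.7 269.9] yaw 1.6829 -> travel [-25.23  -7.61  11.99] twist 89.97 q7 -0.02 F [ 0.1 -0.3 -0. ] w 69.9
clock: 59.95
eef_pos: [438.9, -29.6, 184.7]
tool_rot: [-3.141, -0.001, 2.839]
force: [0.2, -0.0, 0.0]
width: 78.2
now [438.9 -29.6 184.7] yaw 2.8386 -> travel [ 0.29 -0.7   6.47] twist -23.81 q7 1.52 F [ 0.2 -0.   0. ] w 78.2
```

```bash
python3 -m inch '{"travel":[[0.1,-0.2,0.6],[0.2,-0.4,1.5],[0.3,-0.5,3],[0.3,-0.6,4.5],[0.3,-0.7,5.5],[0.3,-0.7,6],[0.3,-0.7,6],[0.3,-0.7,6],[0.3,-0.7,6],[0.3,-0.7,6]],"twist":[-4,-9,-15,-20,-23.8,-23.8,-23.8,-23.8,-23.8,-23.8],"fingers":[7.8,7.8,7.8,7.8,7.8,7.8,7.8,7.8,7.8,7.8]}'
python3 -c "
from h import *
go([434,-35.5,7],np.radians(6.45))
d=cam('wrist');save(d['frame'],'w21.png',1.4)
np.set_printoptions(suppress=True,precision=2);print(np.array(jars(d,amin=500,smax=40,vmin=170)))"
```

```text
clock: 60.78
eef_pos: [435.4, -33.1, 126.4]
tool_rot: [-3.141, 0.001, -3.033]
force: [-0.5, 0.1, 0.3]
width: 78.4
now [435.4 -33.1 126.4] yaw -3.0334 -> travel [ 0.17 -0.22 11.94] twist -0.25 q7 1.89 F [-0.5  0.1  0.3] w 78.4
[[558.39 -54.73  53.18  30.55 226.75 369.74]]
```

View pics/w21.png

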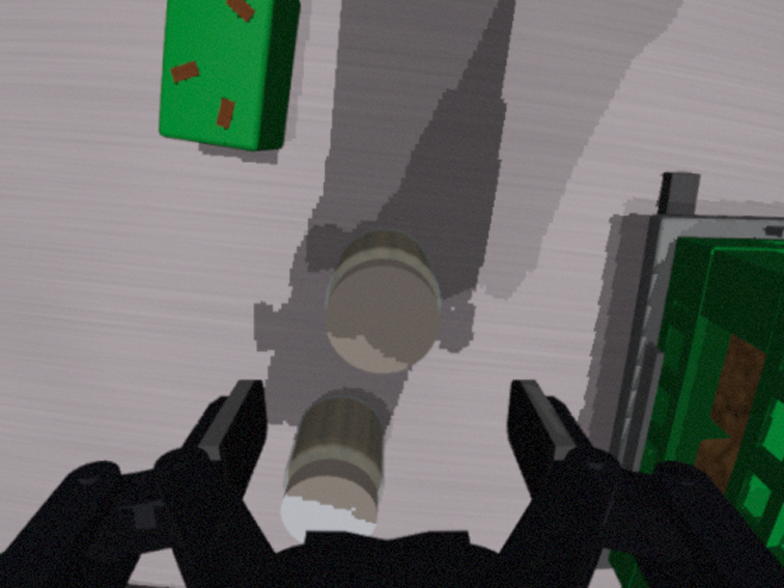

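```bash
python3 -c "
from h import *
d=cam('wrist');print(onz(d,[(384/1.4,318/1.4)],80), onz(d,[(328/1.4,318/1.4)],80),onz(d,[(440/1.4,318/1.4)],80))"
python3 -m inch '{"travel":[[0.1,-0.2,1.5],[0.1,-0.2,4],[0.1,-0.2,7],[0.1,-0.2,9.5],[0.1,-0.2,11],[0.1,-0.2,11.8],[0.1,-0.2,11.9],[0.1,-0.2,11.9],[0.1,-0.2,11.9],[0.1,-0.2,11.9]],"twist":[0,0,0,0,0,0,0,0,0,0],"fingers":[7.8,7.8,7.8,7.8,7.8,7.8,7.8,7.8,7.8,7.8]}'
python3 -m inch '{"travel":[[0,0,0],[0,0,0],[0,0,0],[0,0,0],[0,0,0],[0,0,0],[0,0,0],[0,0,0],[0,0,0],[0,0,0]],"twist":[0,0,0,0,0,0,0,0,0,0],"fingers":[7,5,4,4,4,4,4,4,4,4]}'
python3 -c "
from h import *
d=cam('wrist');save(d['frame'],'w22.png',1)
a=np.radians(6.45);X=np.array([np.cos(a),np.sin(a)]);c=np.array([480.7,223.5]);print(c-58*X,c+58*X)
go([*(c-58*X),220],np.radians(6.45))"
```

```text
[[431.99778595 -34.7439096   80.        ]] [[434.80099467 -60.37182654  80.        ]] [[429.22135848  -9.11729119  80.        ]]
clock: 61.72
eef_pos: [434.5, -35.1, 7.3]
tool_rot: [3.141, 0.001, -3.032]
force: [0.7, -0.4, 0.1]
width: 77.9
clock: 62.55
eef_pos: [434.7, -35.3, 8.0]
tool_rot: [3.141, 0.002, -3.033]
force: [-1.2, 0.1, 10.1]
width: 58.7
[423.06712458 216.98450529] [538.33287542 230.01549471]
now [434.7 -35.4   8. ] yaw -3.0335 -> travel [ -1.57  25.21 -21.2 ] twist -0.25 q7 2.64 F [-0.8  1.   9.2] w 58.9
```

View pics/w22.png

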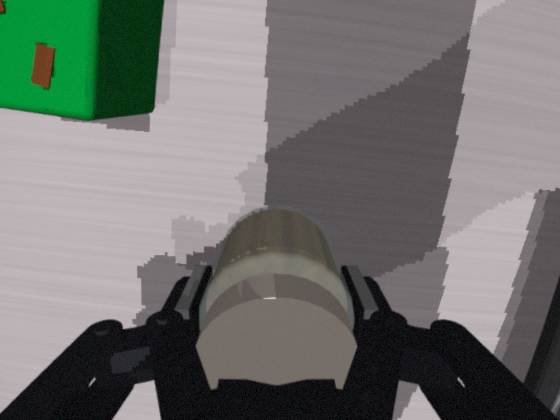

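```bash
python3 -m inch '{"travel":[[0,0,-0.3],[0,0,-1],[0,0,-2.5],[0,0,-4.5],[0,0,-7],[0,0,-9.5],[0,0,-12],[0,0,-14.5],[0,0,-16.7],[0,0,-18.2]],"twist":[0,0,0,0,0,0,0,0,0,0],"fingers":[4,4,4,4,4,4,4,4,4,4]}'
python3 -c "
from h import *
go([423,217,190],np.radians(6.45))"
```

```text
clock: 63.43
eef_pos: [434.1, -35.6, 190.8]
tool_rot: [-3.142, 0.001, -3.033]
force: [0.4, 0.2, -1.9]
width: 58.4
now [434.1 -35.6 190.8] yaw -3.0334 -> travel [-1.63 25.23  0.08] twist -0.25 q7 2.28 F [ 0.4  0.2 -1.9] w 58.4
```

```bash
python3 -m inch '{"travel":[[-0.1,1.5,0],[-0.2,4,0],[-0.4,7,0],[-0.6,10,0],[-0.8,13,0],[-1,16,0],[-1.2,19,0],[-1.4,21.8,0],[-1.5,24,0],[-1.6,25,0]],"twist":[0,0,0,0,0,0,0,0,0,0],"fingers":[4,4,4,4,4,4,4,4,4,4]}'
python3 -m inch '{"travel":[[0,0.2,0],[0,0.2,0],[0,0.2,0.5],[0,0.2,1.5],[0,0.2,2.7],[0,0.2,3.4],[0,0.2,3.8],[0,0.2,4],[0,0.2,4],[0,0.2,4]],"twist":[0,0,0,0,0,0,0,0,0,0],"fingers":[4,4,4,4,4,4,4,4,4,4]}'
python3 -c "
from h import *
go([423,217,136],np.radians(6.45))
d=cam('side');save(d['frame'][170:390,190:420],'s23.png',3.2)"
```

```text
clock: 64.27
eef_pos: [421.6, 218.3, 188.5]
tool_rot: [3.141, -0.002, -3.028]
force: [0.3, 0.1, -1.8]
width: 58.3
clock: 65.1
eef_pos: [423.0, 216.7, 149.0]
tool_rot: [-3.142, 0.0, -3.033]
force: [-0.0, -0.7, -2.5]
width: 58.2
now [423.  216.7 149. ] yaw -3.0335 -> travel [-0.01  0.03  1.3 ] twist -0.26 q7 1.83 F [-0.  -0.7 -2.5] w 58.2
```

View pics/s23.png

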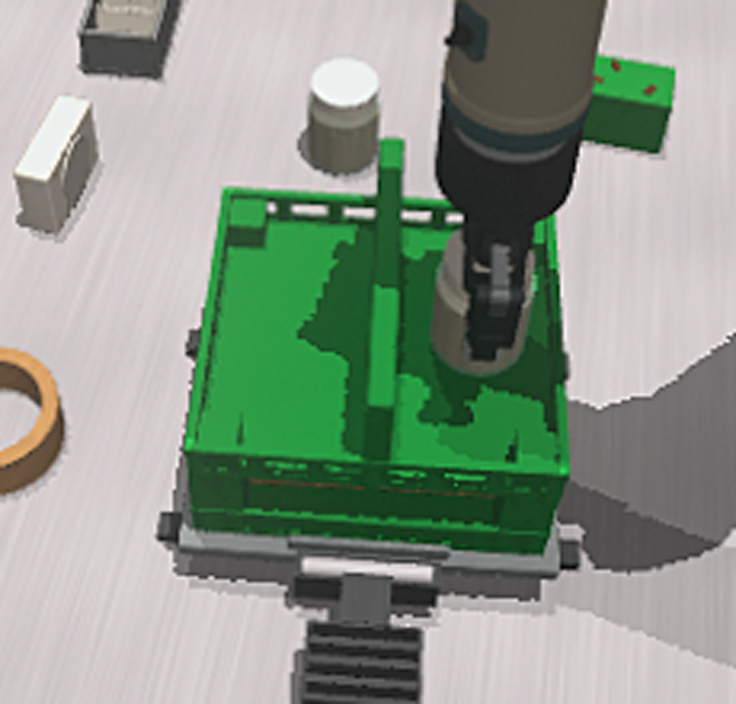

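```bash
python3 -m inch '{"travel":[[0,0,0.2],[0,0,0.5],[0,0,0.8],[0,0,1],[0,0,1.1],[0,0,1.2],[0,0,1.2],[0,0,1.2],[0,0,1.2],[0,0,1.2]],"twist":[0,0,0,0,0,0,0,0,0,0],"fingers":[4,4,4,4,4,4,4,4,4,4]}'
python3 -m inch '{"travel":[[0,0,0],[0,0,0.03],[0,0,0.06],[0,0,0.1],[0,0,0.13],[0,0,0.16],[0,0,0.2],[0,0,0.2],[0,0,0.2],[0,0,0.2]],"twist":[0,0,0,0,0,0,0,0,0,0],"fingers":[4,4,4,4,4,4,4,4,4,4]}'
```

```text
clock: 65.98
eef_pos: [422.8, 217.0, 136.9]
tool_rot: [3.141, 0.0, -3.033]
force: [1.2, 0.4, -2.3]
width: 58.7
clock: 66.82
eef_pos: [422.8, 217.0, 136.0]
tool_rot: [3.14, 0.0, -3.033]
force: [-3.8, -0.9, 13.0]
width: 58.9
```

Contact as expected. Release slowly and lift.

```bash
python3 -m inch '{"travel":[[0,0,-0.1],[0,0,-0.1],[0,0,-0.1],[0,0,-0.1],[0,0,-0.1],[0,0,-0.1],[0,0,-0.1],[0,0,-0.1],[0,0,-0.1],[0,0,-0.1]],"twist":[0,0,0,0,0,0,0,0,0,0],"fingers":[5.9,6.1,6.3,6.6,7,7.4,7.6,7.6,7.6,7.6]}'
python3 -m inch '{"travel":[[0,0,-0.5],[0,0,-1.5],[0,0,-3],[0,0,-5],[0,0,-7],[0,0,-9],[0,0,-10],[0,0,-10.5],[0,0,-10.5],[0,0,-10.5]],"twist":[0,0,0,0,0,0,0,0,0,0],"fingers":[7.6,7.6,7.6,7.6,7.6,7.6,7.8,7.8,7.8,7.8]}'
python3 -c "
from h import *
np.set_printoptions(suppress=True,precision=2)
d=cam('side');save(d['frame'][170:390,190:420],'s24.png',3.2)
d=cam('top');print(np.array(jars(d,smax=40)))
go([550.3,-52.5,150],np.radians(6.45))"
```

```text
clock: 67.65
eef_pos: [422.7, 216.9, 135.8]
tool_rot: [-3.142, -0.0, -3.033]
force: [-0.1, -0.5, 0.8]
width: 76.1
clock: 68.48
eef_pos: [422.3, 217.0, 240.5]
tool_rot: [3.142, -0.001, -3.033]
force: [0.7, -0.1, -0.5]
width: 77.7
[[550.39 -52.02  47.54  48.42 303.59 225.22]
 [763.63  38.56  83.98  23.86 271.47 153.36]
 [629.99 640.57 257.66 182.52  56.98 200.1 ]]
now [422.  216.8 240. ] yaw -3.0329 -> travel [ -9.83 -28.16   9.  ] twist -0.22 q7 1.69 F [ 0.6 -0.9 -0.2] w 77.8
```

View pics/s24.png

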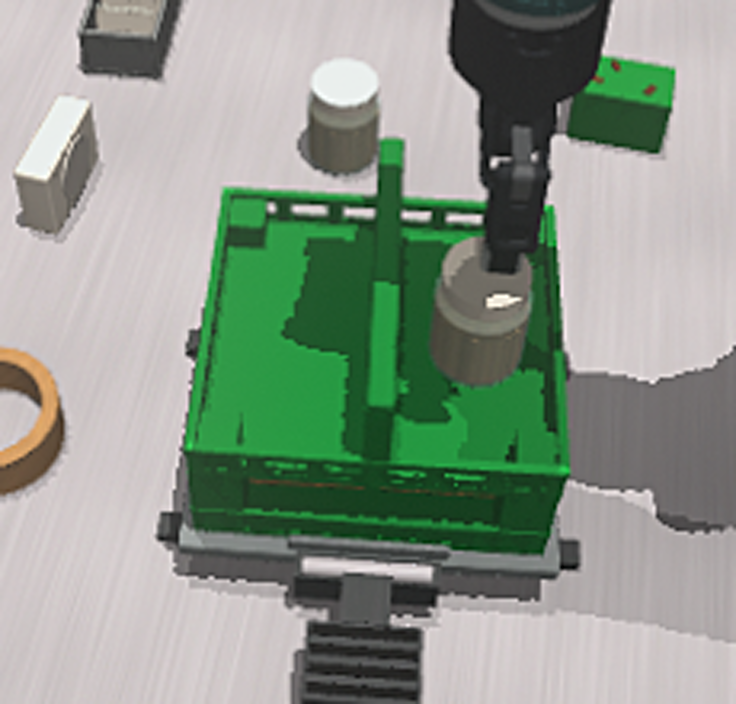

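```bash
python3 -m inch '{"travel":[[-0.6,-1.5,0],[-1.6,-4.5,0],[-2.8,-8,0],[-4,-11.5,0.3],[-5.2,-15,1],[-6.4,-18.5,2.5],[-7.6,-22,4.5],[-8.7,-25,7],[-9.5,-27.2,9],[-9.8,-28.1,10.5]],"twist":[2,4,6,8,10,12,14,16,18,20],"fingers":[7.8,7.8,7.8,7.8,7.8,7.8,7.8,7.8,7.8,7.8]}'
python3 -m inch '{"travel":[[0,0,0],[0,0,0],[0,0,0.5],[0,0,1],[0,0,1],[0,0,1],[0,0,1],[0,0,1],[0,0,1],[0,0,1]],"twist":[0,0,0,0,0,0,0,0,0,0],"fingers":[7.8,7.8,7.8,7.8,7.8,7.8,7.8,7.8,7.8,7.8]}'
python3 -c "
from h import *
go([550.3,-52.5,7])
d=cam('wrist');save(d['frame'],'w25.png',1.4)"
```

```text
clock: 69.42
eef_pos: [550.5, -56.5, 133.4]
tool_rot: [-3.138, -0.001, 2.894]
force: [0.5, 1.4, 1.3]
width: 78.1
clock: 70.25
eef_pos: [550.8, -51.7, 126.1]
tool_rot: [3.141, 0.0, 2.901]
force: [0.5, 0.4, 0.3]
width: 78.2
now [550.8 -51.7 126.1] yaw 2.9014 -> travel [ 0.03 -0.09 11.91] twist 0 q7 2.07 F [0.5 0.4 0.3] w 78.2
```

View pics/w25.png

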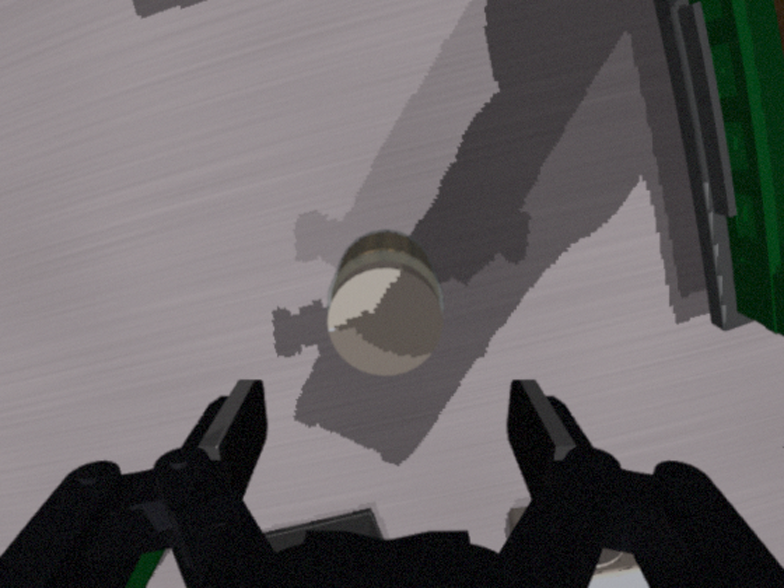

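Lid centred at column 385, jaws centre 387 – good. Descend and grip.

```bash
python3 -m inch '{"travel":[[0,-0.05,1.5],[0,-0.05,4],[0,-0.05,7],[0,-0.05,9.5],[0,-0.05,11],[0,-0.05,11.8],[0,-0.05,11.9],[0,-0.05,11.9],[0,-0.05,11.9],[0,-0.05,11.9]],"twist":[0,0,0,0,0,0,0,0,0,0],"fingers":[7.8,7.8,7.8,7.8,7.8,7.8,7.8,7.8,7.8,7.8]}'
python3 -m inch '{"travel":[[0,0,0],[0,0,0],[0,0,0],[0,0,0],[0,0,0],[0,0,0],[0,0,0],[0,0,0],[0,0,0],[0,0,0]],"twist":[0,0,0,0,0,0,0,0,0,0],"fingers":[7,5,4,4,4,4,4,4,4,4]}'
python3 -m inch '{"travel":[[0,0,-0.3],[0,0,-1],[0,0,-2.5],[0,0,-4.5],[0,0,-7],[0,0,-9.5],[0,0,-12],[0,0,-14.5],[0,0,-16.7],[0,0,-18.2]],"twist":[0,0,0,0,0,0,0,0,0,0],"fingers":[4,4,4,4,4,4,4,4,4,4]}'
python3 -c "
from h import *
go([538.5,230,190],np.radians(6.45))"
```

```text
clock: 71.13
eef_pos: [551.4, -52.4, 8.0]
tool_rot: [3.141, 0.002, 2.901]
force: [-0.3, 0.3, 0.4]
width: 78.2
clock: 71.97
eef_pos: [551.0, -52.3, 8.1]
tool_rot: [3.141, 0.001, 2.901]
force: [-1.7, 0.1, 6.6]
width: 58.5
clock: 72.8
eef_pos: [550.8, -52.5, 191.2]
tool_rot: [3.141, 0.002, 2.901]
force: [0.0, 0.0, -2.7]
width: 58.3
now [550.8 -52.5 191.2] yaw 2.9008 -> travel [ 7.93 27.14  0.12] twist -20.25 q7 2.0 F [ 0.   0.  -2.7] w 58.3
```

```bash
python3 -m inch '{"travel":[[0.4,1.5,0],[1.2,4,0],[2.1,7,0],[3,10.2,0],[3.9,13.4,0],[4.9,16.7,0],[5.8,20,0],[6.8,23.3,0],[7.5,25.7,0],[7.9,26.9,0]],"twist":[-1,-3,-5.5,-8,-10.5,-13,-15.5,-18,-20,-20.2],"fingers":[4,4,4,4,4,4,4,4,4,4]}'
python3 -m inch '{"travel":[[0,0.2,0],[0,0.2,0],[0,0.2,0.5],[0,0.2,1.5],[0,0.2,2.7],[0,0.2,3.4],[0,0.2,3.8],[0,0.2,4],[0,0.2,4],[0,0.2,4]],"twist":[0,0,0,0,0,0,0,0,0,0],"fingers":[4,4,4,4,4,4,4,4,4,4]}'
python3 -c "
from h import *
go([538.5,230,136],np.radians(6.45))
d=cam('side');save(d['frame'][170:390,190:420],'s26.png',3.2)"
```

```text
clock: 73.63
eef_pos: [536.4, 232.8, 188.5]
tool_rot: [3.139, -0.001, -3.023]
force: [-0.2, 0.3, -4.0]
width: 58.8
clock: 74.47
eef_pos: [537.8, 229.6, 148.9]
tool_rot: [-3.141, 0.0, -3.03]
force: [-0.2, -1.2, -2.7]
width: 58.4
now [537.8 229.6 148.9] yaw -3.0297 -> travel [-0.07  0.03  1.29] twist -0.04 q7 1.84 F [-0.2 -1.2 -2.7] w 58.4
```

View pics/s26.png

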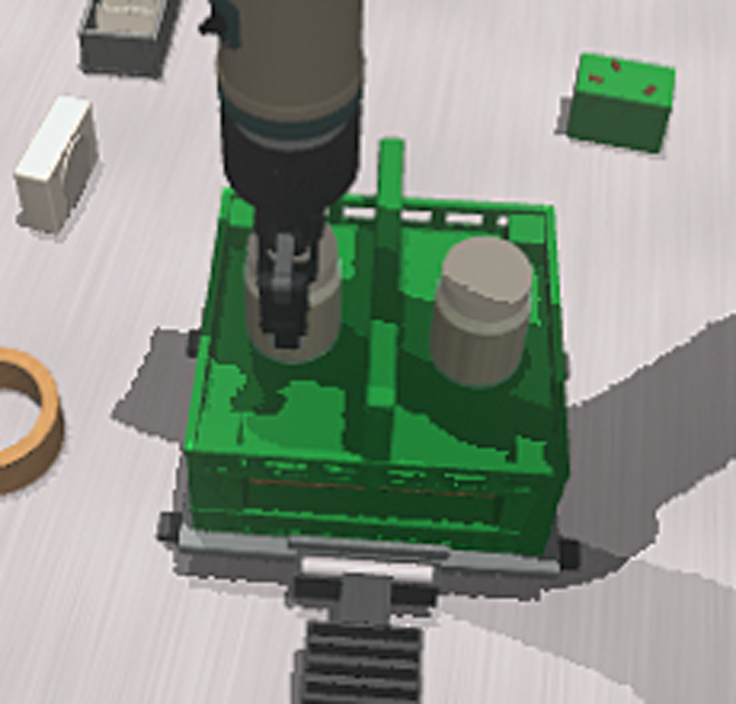

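```bash
python3 -m inch '{"travel":[[0,0,0.2],[0,0,0.5],[0,0,0.8],[0,0,1],[0,0,1.1],[0,0,1.2],[0,0,1.2],[0,0,1.2],[0,0,1.2],[0,0,1.2]],"twist":[0,0,0,0,0,0,0,0,0,0],"fingers":[4,4,4,4,4,4,4,4,4,4]}'
python3 -m inch '{"travel":[[0,0,0],[0,0,0.03],[0,0,0.06],[0,0,0.1],[0,0,0.13],[0,0,0.16],[0,0,0.2],[0,0,0.2],[0,0,0.2],[0,0,0.2]],"twist":[0,0,0,0,0,0,0,0,0,0],"fingers":[4,4,4,4,4,4,4,4,4,4]}'
```

```text
clock: 75.35
eef_pos: [537.7, 229.8, 136.9]
tool_rot: [3.142, 0.0, -3.029]
force: [0.2, -0.6, -2.7]
width: 58.7
clock: 76.18
eef_pos: [537.6, 229.8, 136.1]
tool_rot: [3.141, 0.0, -3.029]
force: [-4.1, -0.4, 7.5]
width: 58.4
```

```bash
python3 -m inch '{"travel":[[0,0,-0.1],[0,0,-0.1],[0,0,-0.1],[0,0,-0.1],[0,0,-0.1],[0,0,-0.1],[0,0,-0.1],[0,0,-0.1],[0,0,-0.1],[0,0,-0.1]],"twist":[0,0,0,0,0,0,0,0,0,0],"fingers":[5.9,6.1,6.3,6.6,7,7.4,7.6,7.6,7.6,7.6]}'
python3 -m inch '{"travel":[[0,0,-0.5],[0,0,-1.5],[0,0,-3],[0,0,-5],[0,0,-7],[0,0,-9],[0,0,-11],[0,0,-12.5],[0,0,-13.5],[0,0,-14]],"twist":[0,0,0,0,0,0,0,0,0,0],"fingers":[7.6,7.6,7.6,7.6,7.6,7.6,7.8,7.8,7.8,7.8]}'
python3 -c "
from h import *
np.set_printoptions(suppress=True,precision=2)
d=cam('side');save(d['frame'][170:410,190:420],'s27.png',3)
# pedal: dark tread pixels
H=hsv(d['frame']);f=d['frame']
m=((H[...,2]<75)).astype(np.uint8);m[:360]=0;m[410:]=0;m[:,:270]=0;m[:,335:]=0
n,l,s,c=cv2.connectedComponentsWithStats(m);print(s[1:],c[1:])
d=cam('wrist');save(d['frame'],'w27.png',1.4)
"
```

```text
clock: 77.02
eef_pos: [537.6, 229.8, 135.8]
tool_rot: [3.142, -0.0, -3.029]
force: [-0.3, -0.2, -0.1]
width: 75.8
clock: 77.85
eef_pos: [538.3, 229.8, 278.0]
tool_rot: [3.141, 0.003, -3.03]
force: [0.5, -0.2, 0.5]
width: 78.2
[[293 361   1   2   2]
 [312 361   3   2   3]
 [316 361   8   2   8]
 [286 364  35   7 149]
 [304 364   1   1   1]
 [285 370  36   8 139]
 [285 375  36   8 149]
 [285 383  36   6 141]
 [284 388  37   5  75]
 [287 395   5   2   6]
 [293 394  22   5  30]] [[293.   361.5 ]
 [313.   361.33]
 [319.5  361.62]
 [303.65 367.26]
 [304.   364.  ]
 [302.88 373.3 ]
 [302.47 379.33]
 [302.38 385.53]
 [300.91 389.96]
 [288.67 395.83]
 [305.33 396.9 ]]
```

View pics/s27.png

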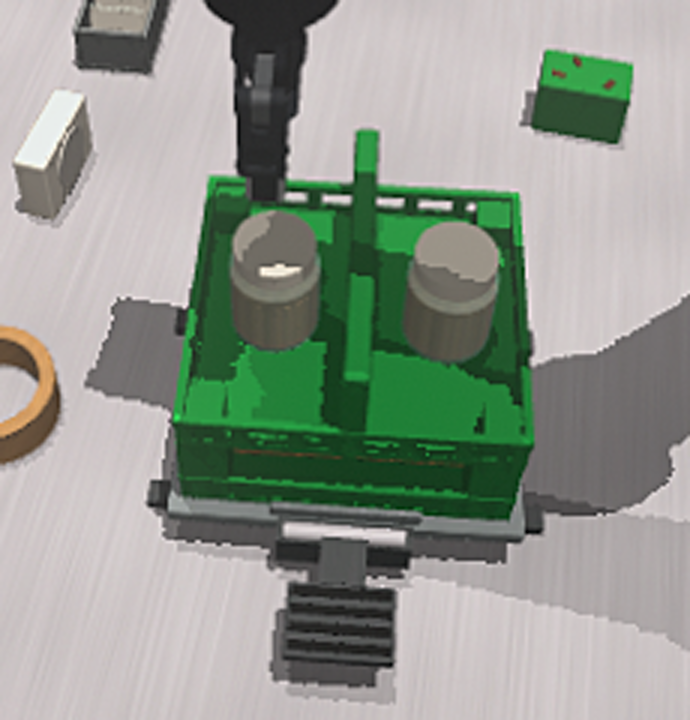

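View pics/w27.png

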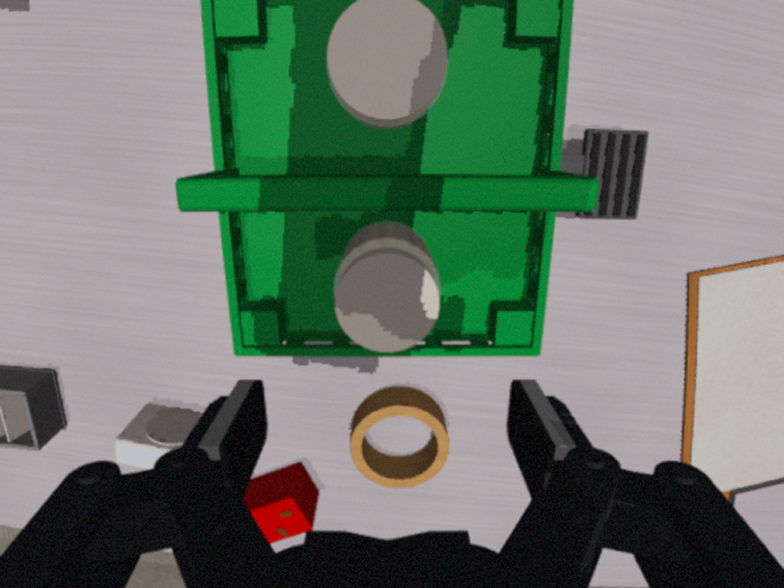

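Run:
```python
from h import *
np.set_printoptions(suppress=True,precision=1)
d=cam('side'); P=onz(d,np.array([(290,585),(396,592),(393,665),(285,658)])/3.+[190,170],58);print(P,P.mean(0))
w=np.load('w1.npy',allow_pickle=True).item(); P=onz(w,np.array([(545,197),(597,198),(590,268),(541,267)])/1.4,58);print(P,P.mean(0))
go([P.mean(0)[0],P.mean(0)[1],250],np.radians(6.45))
```

```text
[[496.5 386.6  58. ]
 [429.4 378.7  58. ]
 [424.7 426.2  58. ]
 [490.7 434.3  58. ]] [460.4 406.5  58. ]
[[428.7 371.2  58. ]
 [423.1 421.7  58. ]
 [491.5 431.5  58. ]
 [496.5 381.8  58. ]] [459.9 401.6  58. ]
now [537.4 229.9 275.7] yaw -3.0293 -> travel [ 5.8 17.9  2.6] twist -0.02 q7 1.72 F [0.4 1.7 1.1] w 78.0
```

```bash
python3 -c "
from h import *
go([459.5,405,200],np.radians(96.45))"
python3 -m inch '{"travel":[[0.3,1,0],[0.9,2.8,0],[1.6,5,0],[2.4,7.5,0],[3.2,10,0],[4,12.5,0],[4.8,14.8,0],[5.3,16.5,0],[5.7,17.6,0],[5.8,18,0]],"twist":[4,10,17,24,31,38,45,52,59,66],"fingers":[7,6,5,4,3,2,1,0,0,0]}'
python3 -m inch '{"travel":[[0,0,0.5],[0,0,1.5],[0,0,3],[0,0,5],[0,0,7],[0,0,9],[0,0,11],[0,0,12.5],[0,0,13],[0,0,13]],"twist":[6,12,18,24,24,24,24,24,24,24],"fingers":[0,0,0,0,0,0,0,0,0,0]}'
python3 -c "
from h import *
go([459.5,405,45],np.radians(96.45))
d=cam('side');save(d['frame'][150:,170:420],'s28.png',2.6)
d=cam('wrist');save(d['frame'],'w28.png',1.4)"
```

```text
now [537.4 229.9 275.7] yaw -3.0293 -> travel [ 5.78 18.28  7.57] twist 89.98 q7 1.72 F [0.4 1.7 1.1] w 78.0
clock: 78.83
eef_pos: [457.6, 404.8, 273.9]
tool_rot: [-3.139, -0.001, 2.1]
force: [0.4, -0.5, -0.7]
width: -0.2
clock: 79.67
eef_pos: [458.9, 401.6, 144.1]
tool_rot: [-3.139, 0.002, 1.683]
force: [0.6, 0.4, 0.0]
width: 0.0
now [458.9 401.6 144.1] yaw 1.6826 -> travel [0.33 0.09 9.91] twist -0.04 q7 0.21 F [0.6 0.4 0. ] w 0.0
```

View pics/s28.png

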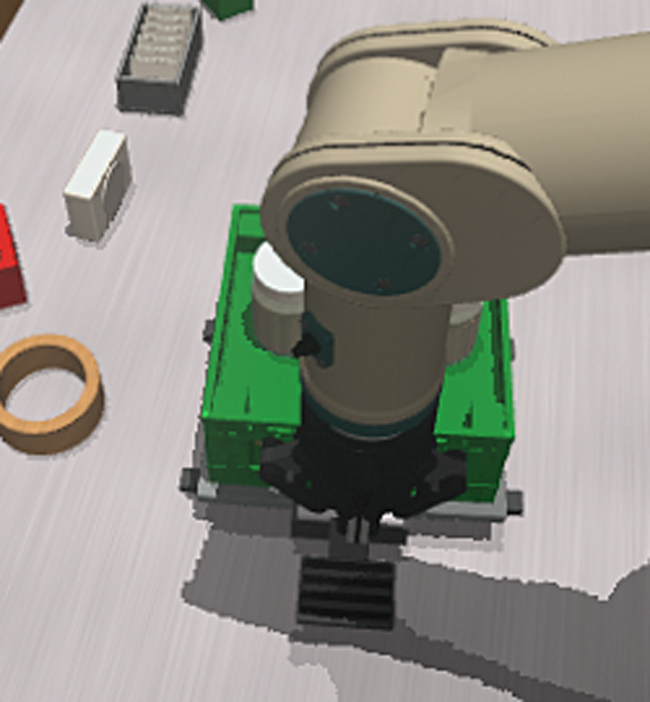

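View pics/w28.png

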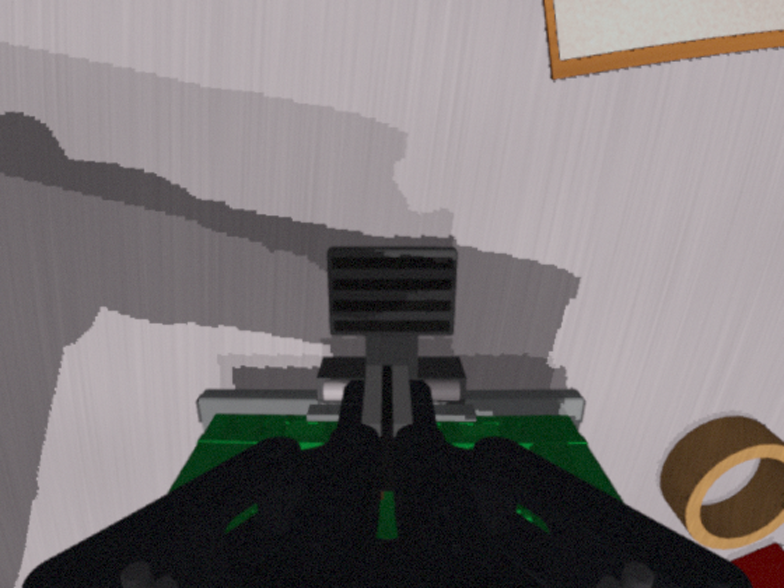

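Run:
```python
from h import *
np.set_printoptions(suppress=True,precision=1)
d=cam('side')
for px in [(363,242),(400,300),(345,410)]:
    r=ray(d,[np.array(px)/2.6+[170,150]])[0];p=d['position']
    for y in (390,420,450): t=(y-p[1])/r[1]; print(px,y,p+t*r)
t=cam('top');save(t['frame'][150:350,60:330],'t28.png',2.9)
P=onz(d,[np.array((346,594))/2.6+[170,150]],58);print(P);w=cam('wrist');print(onz(w,np.array([(328,247),(458,247),(454,334),(332,334)])/1.4,58).mean(0))
```

```text
(363, 242) 390 [469.1 390.  438.6]
(363, 242) 420 [466.3 420.  475.4]
(363, 242) 450 [463.5 450.  512.2]
(400, 300) 390 [448.6 390.  397.4]
(400, 300) 420 [447.5 420.  437.8]
(400, 300) 450 [446.5 450.  478.3]
(345, 410) 390 [472.7 390.  283.9]
(345, 410) 420 [469.5 420.  334.4]
(345, 410) 450 [466.4 450.  384.9]
[[461.3 407.2  58. ]]
[462.9 403.9  58. ]
```

View pics/t28.png

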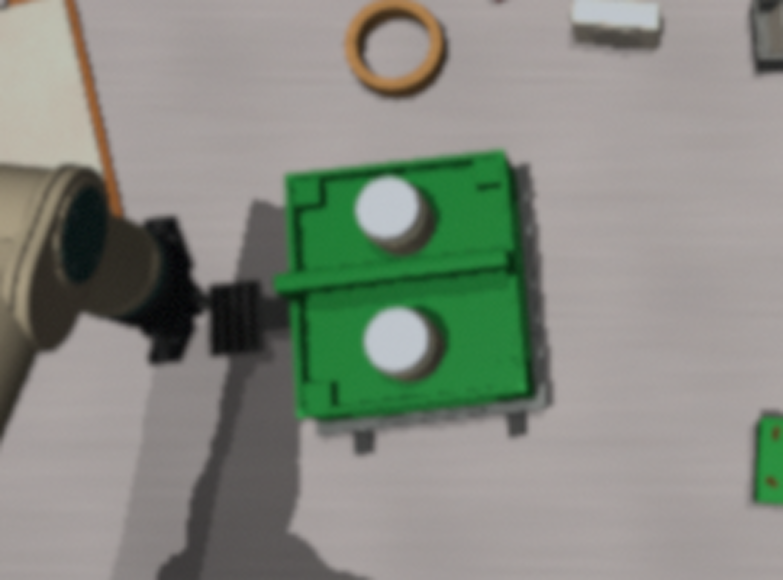

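```bash
python3 -m inch '{"travel":[[0.3,0.2,1],[0.3,0.2,2.5],[0.3,0.2,4.3],[0.3,0.2,6],[0.3,0.2,7.3],[0.3,0.2,8.2],[0.3,0.2,8.8],[0.3,0.2,9],[0.3,0.2,9],[0.3,0.2,9]],"twist":[0,0,0,0,0,0,0,0,0,0],"fingers":[0,0,0,0,0,0,0,0,0,0]}'
python3 -m inch '{"travel":[[0,0,0.1],[0,0,0.2],[0,0,0.3],[0,0,0.4],[0,0,0.5],[0,0,0.6],[0,0,0.7],[0,0,0.8],[0,0,0.9],[0,0,1]],"twist":[0,0,0,0,0,0,0,0,0,0],"fingers":[0,0,0,0,0,0,0,0,0,0]}'
python3 -c "
from h import *
d=cam('side');save(d['frame'][150:,170:420],'s29.png',2.6);d=cam('wrist');save(d['frame'],'w29.png',1)"
```

```text
clock: 80.75
eef_pos: [461.9, 405.5, 56.3]
tool_rot: [3.141, -0.0, 1.683]
force: [-0.4, -0.6, -0.9]
width: -0.2
clock: 81.58
eef_pos: [461.5, 405.4, 45.7]
tool_rot: [-3.142, 0.0, 1.683]
force: [-0.5, -0.3, 0.0]
width: -0.3
```

View pics/s29.png

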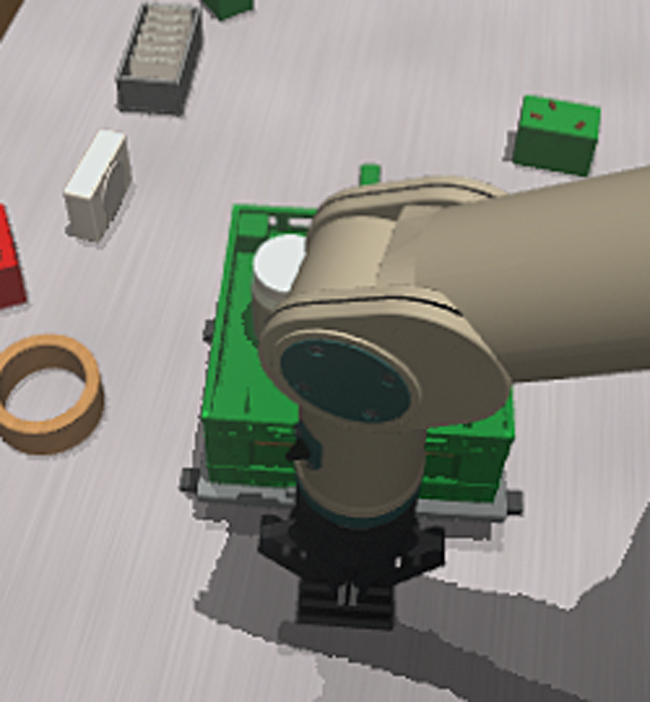

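View pics/w29.png

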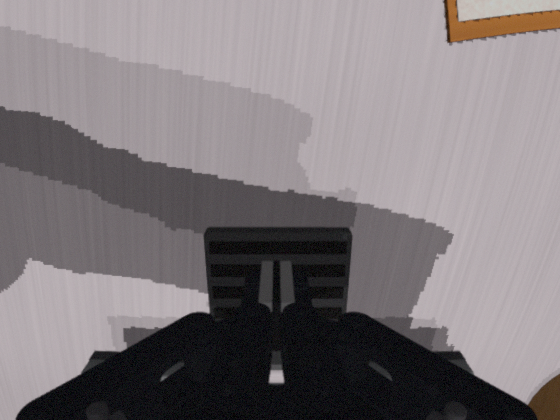

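```bash
python3 -m inch '{"travel":[[0,0,0.1],[0,0,0.2],[0,0,0.3],[0,0,0.4],[0,0,0.5],[0,0,0.6],[0,0,0.7],[0,0,0.8],[0,0,0.9],[0,0,1]],"twist":[0,0,0,0,0,0,0,0,0,0],"fingers":[0,0,0,0,0,0,0,0,0,0]}'
python3 -m inch '{"travel":[[0,0,0.1],[0,0,0.2],[0,0,0.3],[0,0,0.4],[0,0,0.5],[0,0,0.6],[0,0,0.7],[0,0,0.8],[0,0,0.9],[0,0,1]],"twist":[0,0,0,0,0,0,0,0,0,0],"fingers":[0,0,0,0,0,0,0,0,0,0]}'
```

```text
clock: 82.52
eef_pos: [461.6, 405.7, 36.0]
tool_rot: [3.141, -0.001, 1.683]
force: [-1.3, 0.6, 6.0]
width: -0.1
clock: 83.35
eef_pos: [461.7, 404.9, 26.5]
tool_rot: [3.141, 0.0, 1.683]
force: [-2.4, -2.1, 9.5]
width: 0.0
```

```bash
python3 -m inch '{"travel":[[0,0,0.05],[0,0,0.1],[0,0,0.15],[0,0,0.2],[0,0,0.25],[0,0,0.3],[0,0,0.35],[0,0,0.4],[0,0,0.4],[0,0,0.4]],"twist":[0,0,0,0,0,0,0,0,0,0],"fingers":[0,0,0,0,0,0,0,0,0,0]}'
python3 -c "
from h import *
print(st()['force'])"
```

```text
clock: 84.18
eef_pos: [461.8, 404.1, 23.1]
tool_rot: [3.141, 0.001, 1.682]
force: [-3.0, -2.0, 14.4]
width: 0.3
[-2.98700658 -1.99284941 14.43357331]
```

```bash
python3 -m inch '{"travel":[[0,0,0.05],[0,0,0.1],[0,0,0.15],[0,0,0.2],[0,0,0.25],[0,0,0.25],[0,0,0.25],[0,0,0.25],[0,0,0.25],[0,0,0.25]],"twist":[0,0,0,0,0,0,0,0,0,0],"fingers":[0,0,0,0,0,0,0,0,0,0]}'
python3 -c "
from h import *
d=cam('wrist');save(d['frame'],'w30.png',1)"
```

```text
clock: 85.02
eef_pos: [462.0, 404.1, 22.6]
tool_rot: [3.141, -0.0, 1.682]
force: [-7.1, -3.8, 27.2]
width: 0.1
```

View pics/w30.png

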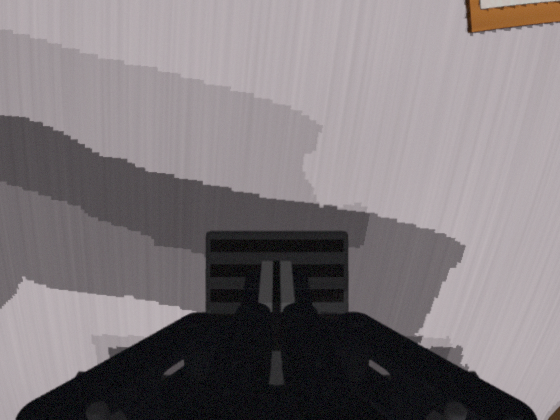

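```bash
python3 -m inch '{"travel":[[0,0,-0.2],[0,0,-0.5],[0,0,-0.9],[0,0,-1.3],[0,0,-1.8],[0,0,-2.3],[0,0,-2.8],[0,0,-3.3],[0,0,-4],[0,0,-5]],"twist":[0,0,0,0,0,0,0,0,0,0],"fingers":[0,0,0,0,0,0,0,0,0,0]}'
python3 -m inch '{"travel":[[0,0,-1.5],[0,0,-3.5],[0,0,-6],[0,0,-9],[0,0,-12],[0,0,-15],[2,0,-18],[4,0,-20],[6,0,-21],[8,0,-21]],"twist":[0,0,0,0,0,0,0,0,0,0],"fingers":[0,0,0,0,0,0,0,0,0,0]}'
python3 -m inch '{"travel":[[2,0,0],[4,0,0],[6,0,0],[8,0,0],[8,0,0],[8,0,0],[8,0,0],[8,0,0],[8,0,0],[8,0,0]],"twist":[0,0,0,0,0,0,0,0,0,0],"fingers":[0,0,0,0,0,0,0,0,0,0]}'
python3 -c "
from h import *
print(st()['force'],st()['eef_pos'])
d=cam('side');save(d['frame'],'s31.png',1.4);f=d['frame']
d=cam('top');save(d['frame'],'t31.png',1.4);save(d['frame'][190:320,120:260],'t31c.png',5)"
```

```text
clock: 85.9
eef_pos: [460.9, 404.9, 69.1]
tool_rot: [-3.14, 0.001, 1.683]
force: [-1.1, -0.4, -0.4]
width: -0.1
clock: 86.73
eef_pos: [453.9, 485.8, 284.2]
tool_rot: [3.136, -0.003, 1.682]
force: [-0.1, 0.9, 0.2]
width: 0.1
clock: 87.57
eef_pos: [443.9, 563.6, 279.8]
tool_rot: [3.142, -0.0, 1.682]
force: [0.1, -0.8, -0.1]
width: 0.3
[ 0.12838412 -0.76040457 -0.06251896] [443.913467   563.6126119  279.79169881]
```

View pics/s31.png

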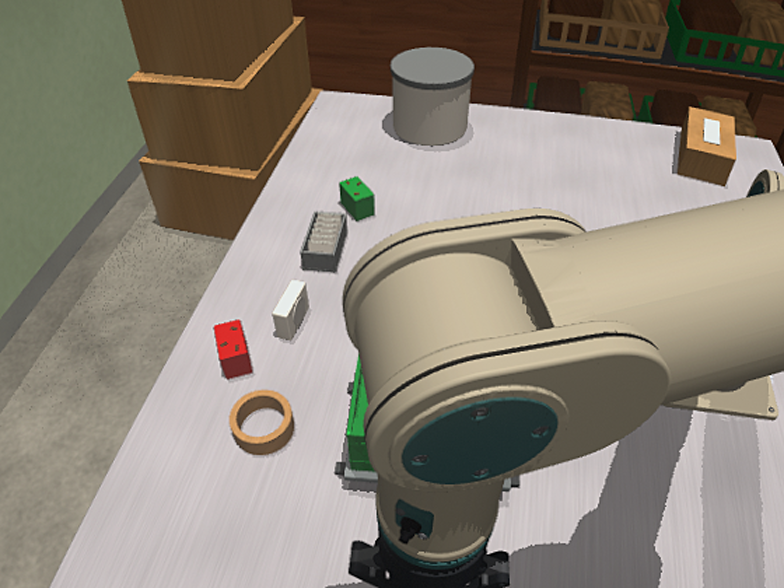

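View pics/t31.png

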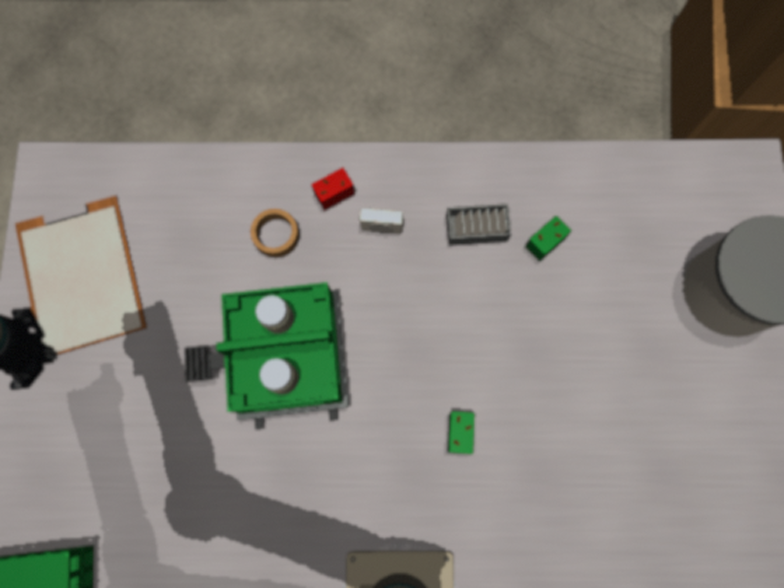

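View pics/t31c.png

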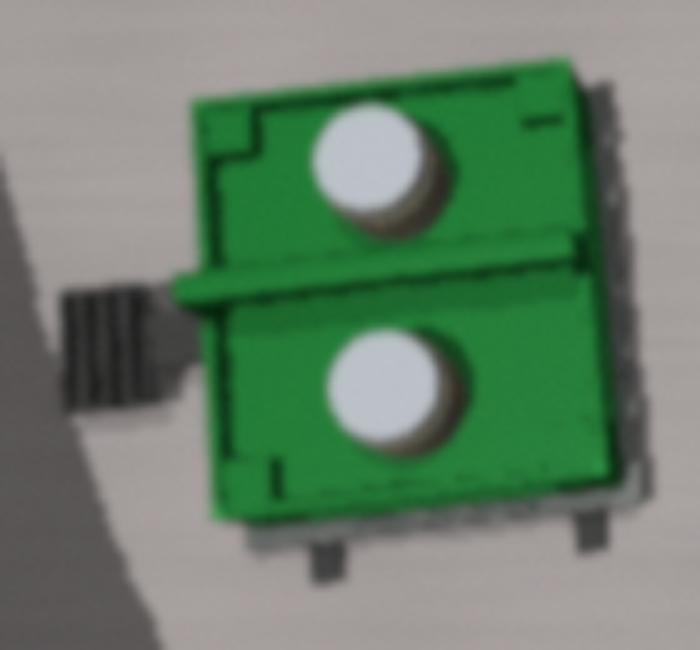

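```bash
python3 -c "
from cell import ctrl
print(ctrl.read_state()['qd'].round(3)); print(ctrl.finish_job())"
```

```text
[-0.002  0.004 -0.004 -0.004 -0.001 -0.    -0.001]
the job is handed in; nothing more can be done
None
```

I finished the whole job in the order asked and handed it in at about 88 s of the 210 s allowed.

- **Blocks:** All four brown blocks lie flat on the lower tray's floor.
- **Upper tray:** It went down by its handle without catching. It made contact at tool height 171.1 mm, against the 171 mm I expected for fully seated lugs.
- **Jars:** Both stand upright on the upper tray, one each side of the handle.
- **Brake pedal:** I pressed it until the force rose sharply (14 N to 27 N over the last 0.5 mm), so it was at its stop. The last pictures show it back up.
- **Bystanders:** The hygrometer, tape roll, tag box and the red and green look-alikes are where they started. The arm was clear of everything when I handed in.

Some things did not go to plan:

- **Fingertip height:** The fingertips sat about 38 mm higher than the reported tool position and `ctrl.nose_length` implied. My first grasp closed above the block. I measured the offset with a light touch on that block and corrected for it afterwards.
- **Second block:** It touched a corner post, tilted in the grip and was pressed with about 32 N at the wrist. I released it low and checked in the pictures that it settled flat.
- **Camera disagreement:** The cameras placed the lower tray up to 6 mm apart, so I aligned the upper tray using differences within the same camera.
- **Final check:** The arm hid most of the carriage in the last side view, so the final check relied on the top view. The side view after the second jar had been clear.

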